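Weigh the inspected gear blanks

TASK

Weigh the gear blanks that have come from the microscope: first slide the carrier with the blanks from the microscope mark to the loading mark without lifting it, then move every blank onto the square pan of the balance. Slide the empty carrier back, again without lifting, squarely onto the microscope mark, and put brass weights on the round pan until the beam is as near level as the weights allow. Leave the other things on the bench where they are.

Things in the scene. Friction and masses are not known exactly. Their poses are not given: they have to be found in the camera images.
- square_pan (a point): Top-pan beam balance, a grey base about 300 mm long across the robot's front: the square steel pan (136 mm, flat floor inside a lip 6 mm high and 4 mm thick; goods side). Point: centre of its floor, about 80 mm above the bench. It moves straight up and down and stays level; its x axis is square to the beam, its y axis runs along the beam from the round pan towards the square pan.
- round_pan (a point): The balance's round flat steel pan (136 mm across, no lip; weights side), centre 230 mm from the square pan's. Point: centre of its top face; axes as for the square pan; it rises as the square pan sinks.
- beam (a joint): Tilt of the balance beam in rad: 0 level, positive when the square pan is down. Sprung: 0.06 rad per 100 g of difference between the pans (to about 230 g), with stops at +-0.14; settles in about 1 s. Each pan moves 0.115 m per rad. A steel needle on the beam stands upright, in front of a white scale (top 142 mm above the bench) midway between the pans, when the beam is level.
- mark_scope (a point): The microscope mark, where the carrier starts: the marked rectangle, a white outline 166 x 158 mm with a white dot in its middle, at the end of the black slide plate (178 x 370 x 6 mm, fixed on the bench) farther from the balance. Point: centre of the outline on the plate's top face. Its y axis points along the plate away from the balance.
- mark_load (a point): The loading mark: the other white outline, 166 x 158 mm (no dot), 200 mm from the microscope mark at the plate's end nearer the balance. Point: centre of the outline on the plate's top face; same axes.
- carrier_grip (a point): Loose aluminium tray, 160 (x) by 152 mm (y), walls 14 mm high, floor 4 mm, four pockets (centres 43 mm in x, 37 mm in y from the middle), a 20 x 56 x 14 mm block in the middle; 0.5 kg empty. Point: centre of its handle, 53 mm above the tray's underside and over its middle: an upright black blade, 12 mm thick (x), 50 mm long (y), 40 to 66 mm above the underside, on a 12 mm post.
- blank1_c (a point): Steel gear blank (three or four are present, in the carrier's pockets): disc 48 mm across, 9 mm thick, with a hub 22 mm across rising 24 mm above it; 33 mm high in all. Point: on its axis half-way up, 16.5 mm above its underside; z runs from disc to hub. Mass about 130 to 190 g, differing from blank to blank.
- blank2_c (a point): Steel gear blank (three or four are present, in the carrier's pockets): disc 48 mm across, 9 mm thick, with a hub 22 mm across rising 24 mm above it; 33 mm high in all. Point: on its axis half-way up, 16.5 mm above its underside; z runs from disc to hub. Mass about 130 to 190 g, differing from blank to blank.
- blank3_c (a point): Steel gear blank (three or four are present, in the carrier's pockets): disc 48 mm across, 9 mm thick, with a hub 22 mm across rising 24 mm above it; 33 mm high in all. Point: on its axis half-way up, 16.5 mm above its underside; z runs from disc to hub. Mass about 130 to 190 g, differing from blank to blank.
- blank4_c (a point): Steel gear blank (three or four are present, in the carrier's pockets): disc 48 mm across, 9 mm thick, with a hub 22 mm across rising 24 mm above it; 33 mm high in all. Point: on its axis half-way up, 16.5 mm above its underside; z runs from disc to hub. Mass about 130 to 190 g, differing from blank to blank.
- w200_1_c (a point): Large brass weight, 200 g: disc 40 mm across, 16 mm thick, with a knob 16 mm across rising 24 mm above it. Point: on its axis half-way up, 20 mm above its underside; z runs from disc to knob.
- w200_2_c (a point): Large brass weight, 200 g: disc 40 mm across, 16 mm thick, with a knob 16 mm across rising 24 mm above it. Point: on its axis half-way up, 20 mm above its underside; z runs from disc to knob.
- w200_3_c (a point): Large brass weight, 200 g: disc 40 mm across, 16 mm thick, with a knob 16 mm across rising 24 mm above it. Point: on its axis half-way up, 20 mm above its underside; z runs from disc to knob.
- w100_1_c (a point): Small brass weight, 100 g: disc 30 mm across, 12 mm thick, with a knob 14 mm across rising 24 mm above it. Point: on its axis half-way up, 18 mm above its underside; z runs from disc to knob.
- w100_2_c (a point): Small brass weight, 100 g: disc 30 mm across, 12 mm thick, with a knob 14 mm across rising 24 mm above it. Point: on its axis half-way up, 18 mm above its underside; z runs from disc to knob.
- jar_c (a point): Bystander: amber glass jar, 48 mm across, 60 mm high; its middle.
- post_mount_c (a point): Bystander: optics post on a round foot 44 mm across, 86 mm high; its middle.
- driver_c (a point): Bystander: screwdriver lying on the bench; its middle.
- loupe_c (a point): Bystander: black loupe, 48 mm across, 40 mm high; its middle.
- slide_box_c (a point): Bystander: box of microscope slides, 85 x 35 x 30 mm; its middle.
Not all that is in view belongs to the job. What is shaped like the part that bears w200_2_c but blue or green is not meant.

How it is judged:
On the way, in this order (a step that is already met when the one before it is completed fails the run):
1. the carrier stands on the loading mark with the blanks in it (horizontal distance between carrier_grip and mark_load below 0.018 m and angle between the x axis of carrier_grip and the x axis of mark_load, either way round below 0.17 rad and z of carrier_grip in the frame of mark_load below 0.062 m and horizontal distance between each of blank1_c, blank2_c, blank3_c, blank4_c and carrier_grip below 0.09 m), for 0.2 s.
2. all the blanks are on the square pan (x of blank1_c in the frame of square_pan between -0.066 and 0.066 m and y of blank1_c in the frame of square_pan between -0.066 and 0.066 m and z of blank1_c in the frame of square_pan between 0 and 0.045 m and x of blank2_c in the frame of square_pan between -0.066 and 0.066 m and y of blank2_c in the frame of square_pan between -0.066 and 0.066 m and z of blank2_c in the frame of square_pan between 0 and 0.045 m and x of blank3_c in the frame of square_pan between -0.066 and 0.066 m and y of blank3_c in the frame of square_pan between -0.066 and 0.066 m and z of blank3_c in the frame of square_pan between 0 and 0.045 m and x of blank4_c in the frame of square_pan between -0.066 and 0.066 m and y of blank4_c in the frame of square_pan between -0.066 and 0.066 m and z of blank4_c in the frame of square_pan between 0 and 0.045 m), for 0.2 s.
At the end, for the whole second after the job is handed in: Every blank rests on the floor of the square pan (not stacked), no weight is on that pan or in the carrier, the beam is at rest within 0.042 rad (70 g) of level, and the empty carrier stands flat on the microscope mark within 18 mm of its centre and 0.17 rad of square (all of step 2 and horizontal distance between carrier_grip and mark_scope below 0.018 m and angle between the x axis of carrier_grip and the x axis of mark_scope, either way round below 0.17 rad and z of carrier_grip in the frame of mark_scope below 0.062 m and value of joint beam between -0.042 and 0.042 rad and velocity of joint beam between -0.05 and 0.05 rad/s and horizontal distance between each of w200_1_c, w200_2_c, w200_3_c, w100_1_c, w100_2_c and square_pan above 0.1 m and horizontal distance between each of w200_1_c, w200_2_c, w200_3_c, w100_1_c, w100_2_c and carrier_grip above 0.1 m); the robot touches nothing.
It fails at once if the carrier is lifted more than 10 mm off the slide plate (z of carrier_grip in the frame of mark_scope above 0.063 m).
It fails at once if a bystander is moved more than 50 mm (distance of any of jar_c, post_mount_c, driver_c, loupe_c, slide_box_c from where it was at the start of the episode above 0.05 m).
Of blank1, blank2, blank3, blank4 only 3 to 4 are there at a start; the rules pass over those that are not, and their reading is None.
At some moment in a run one of w200_1, w200_2, w200_3, w100_1, w100_2 may be knocked a few centimetres aside while the robot is not near it.
Once in a run the grip may slacken for a moment while it holds something.
It also fails if it takes over 210 s, if anything falls off the work surface, if the arm or the gripper's body presses on something with over 40 N, if the wrist force passes 120 N, or if a joint passes its speed limit or range.

ROBOT

A 7-joint arm with a two-finger parallel gripper is mounted at the origin on the work surface. World frame = base frame: x ahead of the robot, y to its left, z up, the work surface at z = 0. Lengths are in m, angles in rad, forces in N, time in s.
With the tool pointing down it reaches from about 0.4 to 0.875 m from the base axis. Payload 19.3 kg.
Tool frame: the origin (TCP) lies at the very end of the fingers, on their centre line; the grasp point (between the pads) lies 19 mm behind it; z points along the fingers, y is the line along which they close (so a half turn about z gives the same grasp; the last joint's range is limited). The gripper opens to 85 mm and grips with 20 to 120 N. Pads are 22 mm wide; open, the fingers measure 114 mm over their backs; the gripper's body (76 mm by 85 mm) begins 54 mm behind the grasp point. The pads swing forward as they close: fully open they stand 13 mm farther back than shut.
Start: joints at [-1.326, 0.521, -0.036, 1.599, 0.021, 1.021, -0.113], TCP at [0.194, 0.594, 0.204] pointing down, gripper open.
Joint ranges: [-2.91, 2.91], [-0.3, 2.13], [-1.5, 1.42], [0.17, 2.43], [-1.26, 4.41], [0.16, 1.93], [-2.52, 2.52]. Speed limits (rad/s): [1.89, 1.89, 2.39, 2.39, 3.01, 3.01, 3.01].

INTERFACE

Orientations are given as [roll, pitch, yaw] about the fixed x, y, z axes, in that order (R = Rz(yaw) Ry(pitch) Rx(roll)).
In Python, from workcell import monitor, optics, job_done gives the robot as it stands.
- The arm moves only by the shell command python3 -m handwheel 'ROWS' [FORCE]. ROWS is JSON, a list of rows, each an object of numbers: "dx", "dy", "dz": the shift along the tool's x, y, z in cm; "wx", "wy", "wz": the turn, a rotation vector about the tool's x, y, z in rad; "claw": the opening in per cent of the stroke, from 0 (shut) to 100 (fully open). A call has 1 to 8 rows; each row shifts and turns the commanded pose from where the row before left it, along the tool's axes as they then stand; what a row does not reach is not made up. A row lasts 1/8 s, in which the tool goes at most 62.5 mm and 10.7 degrees, less where a joint would pass 70% of its speed; a pose out of reach is approached as far as the arm can. A call with a gripper value outside its range is refused whole. The fingers move at their own pace and stop on an object; FORCE is the grip in N (left out, the last holds). Time passes only in rows, so rows that do not move let the fingers close. It gives the time, the measured TCP pose, the force, the opening and the grip force at its end, in the units of the state.
- monitor.observe(): the state, without advancing time (a new reading comes with each control period).
- optics.grab_frame(name): name is "side" or "top"; returns a dict with "frame" (400x640x3 uint8, blue, green, red), "fovy" (degrees; the focal length in pixels is half the picture's height over the tangent of half this angle, whatever the lens; pixels are square), "cx", "cy" (the principal point, pixels), "k1" (the pictures are not rectified: a ray, as slopes to the right and down, at radius r is drawn at 1 + k1 r^2 times it, then the intrinsics apply), "R" (3x3) and "t" (3): a world point X has camera coordinates R X + t. Camera axes: x right, y down, z forward; pixel columns grow to the right and rows downward; lengths in m; the calibration is good to about 2 mm. A picture is of the moment at which its call begins. There is no depth.
- job_done(): hands the job in; it is judged then, once.
Trained networks look in the newest picture that a camera, given by its name, has taken for a name from the list of things; names that differ only in an ending like _2 or _b are one class to them, and where a whole thing is asked for, a point or a joint stands for the part that bears it (a point fixed in the world has none). Each returns a list of dicts, best first, with "p" (0 to 1); they miss things now and then, are a little off and sometimes report something else, mostly with a low value. They report only what shows in the picture. A call takes as long as a camera call. They do not tell look-alikes from the thing itself.
- optics.masks_of(name, camera): "region" (400x640 bool, what is visible of it) and "rect" ([left, top, width, height] in pixels, round what is visible of it).
The state is a dict: "clock": time; "qpos": joint angles; "qd": joint speeds; "joint_efforts": joint torques, N m; "position": TCP position; "tool_rot": TCP orientation; "force": force on the tool from outside, world axes, zero at the start; "moment": the same for the moment, N m; "grip_width": finger opening in m; "finger_force": force on a finger pad.
Only numpy, scipy, OpenCV 4.12 (cv2) and the standard library are available. Lean on these libraries where they do the work, as an engineer would, in place of code of your own. Each camera call takes 0.05 s, during which the arm holds its last target. There are 200 camera calls.

## Working session

There is one attempt and no reset: what is moved stays moved. The work goes in short steps, Python scripts to look and compute and a shell command to move; the robot and the scene stay as the last step left them, time stands still between calls to the robot, and variables do not carry over. Pictures are saved under pics/ and viewed, at most 14 in all, crops included, and the job is handed in when it is done.

```bash
mkdir -p pics; cat > h.py <<'E'
import numpy as np, cv2
from workcell import monitor, optics
def grab(n,save=None):
    f=optics.grab_frame(n)
    if save: cv2.imwrite('pics/'+save,f['frame'])
    return f
def K(f):
    h=f['frame'].shape[0]; fl=h/2/np.tan(np.radians(f['fovy'])/2)
    return np.array([[fl,0,f['cx']],[0,fl,f['cy']],[0,0,1.]]), np.array([f['k1'],0,0,0.])
def ray(f,uv):
    k,d=K(f); n=cv2.undistortPoints(np.array(uv,float).reshape(1,1,2),k,d).ravel()
    R=np.array(f['R']); t=np.array(f['t']); return -R.T@t, R.T@np.array([n[0],n[1],1])
def at(f,uv,z):
    o,v=ray(f,uv); return o+v*(z-o[2])/v[2]
def px(f,X):
    k,d=K(f); R=np.array(f['R']); t=np.array(f['t'],float)
    return cv2.projectPoints(np.array(X,float).reshape(1,1,3),cv2.Rodrigues(R)[0],t,k,d)[0].ravel()
E
python3 - <<'E'
from h import *
s=monitor.observe(); print({k:np.round(v,3).tolist() for k,v in s.items()})
for n in('top','side'):
    f=grab(n,n+'0.png'); print(n,f['fovy'],f['k1'],'pos',(-np.array(f['R']).T@np.array(f['t'])).round(3), np.round(f['R'],2).tolist())
    for c in ['carrier_grip','blank1_c','w200_1_c','w100_1_c','square_pan','round_pan','jar_c','beam']:
        try:
            for m in optics.masks_of(c,n):
                ys,xs=np.nonzero(m['region']); print(c,round(m['p'],2),m['rect'],at(f,(xs.mean(),ys.mean()),{'c':.05,'b':.04,'w':.03}.get(c[0],.08))[:2].round(3))
        except Exception as e: print(c,e)
E
```

```text
{'clock': 0.0, 'qpos': [-1.326, 0.522, -0.036, 1.6, 0.021, 1.021, -0.113], 'qd': [0.001, 0.0, 0.001, -0.0, -0.0, 0.002, 0.001], 'joint_efforts': [0.001, -92.711, 1.98, -36.994, 0.018, 0.008, -0.0], 'position': [0.193, 0.594, 0.204], 'tool_rot': [-3.14, 0.0, 2.827], 'force': [-0.29, -1.167, -0.421], 'moment': [0.007, 0.024, -0.037], 'finger_force': 0.0, 'grip_width': 0.085}
top 51.7609658552759 0.021821728610936824 pos [0.39  0.045 1.052] [[-0.01, -1.0, -0.02], [-0.99, 0.01, -0.12], [0.12, 0.02, -0.99]]
carrier_grip 0.74 [169.3, 167.8, 62.7, 62.2] [0.515 0.367]
carrier_grip 0.3 [159.1, 163.7, 153.6, 80.8] [0.494 0.228]
blank1_c 0.82 [198.6, 204.5, 25.3, 14.3] [0.48  0.342]
w200_1_c 0.54 [453.2, 247.9, 15.0, 18.1] [ 0.369 -0.269]
w100_1_c 0.63 [473.8, 258.5, 16.5, 7.5] [ 0.355 -0.319]
w100_1_c 0.37 [163.1, 164.9, 147.2, 78.9] [0.496 0.227]
square_pan 0.89 [344.2, 128.5, 57.0, 58.3] [ 0.603 -0.053]
round_pan 0.87 [439.0, 128.7, 55.9, 56.8] [ 0.607 -0.283]
round_pan 0.49 [161.6, 163.2, 150.0, 77.6] [0.491 0.22 ]
jar_c 0.51 [320.5, 229.7, 17.1, 20.3] [0.409 0.05 ]
jar_c 0.43 [369.7, 91.8,
[... 189 characters left out ...]
 -0.501  0.831] [[0.7, -0.72, -0.01], [-0.49, -0.47, -0.74], [0.52, 0.52, -0.68]]
carrier_grip 0.62 [210.3, 145.7, 74.4, 46.7] [0.488 0.333]
blank1_c 0.68 [238.6, 167.3, 14.1, 18.9] [0.465 0.326]
w200_1_c 0.69 [383.1, 324.5, 18.8, 21.1] [ 0.356 -0.28 ]
w100_1_c 0.73 [404.1, 203.4, 37.0, 32.3] [ 0.664 -0.146]
w100_1_c 0.7 [399.3, 348.8, 11.6, 17.9] [ 0.343 -0.332]
square_pan 0.9 [340.9, 179.5, 81.6, 55.8] [ 0.6   -0.054]
round_pan 0.83 [430.1, 230.9, 65.1, 44.6] [ 0.605 -0.285]
round_pan 0.56 [418.6, 187.8, 16.8, 27.5] [ 0.693 -0.127]
round_pan 0.22 [260.2, 156.0, 14.4, 15.8] [0.516 0.279]
jar_c 0.76 [287.4, 228.9, 22.8, 23.6] [0.379 0.014]
beam 0.57 [404.0, 218.5, 33.3, 18.8] [ 0.646 -0.152]
```

View pics/top0.png

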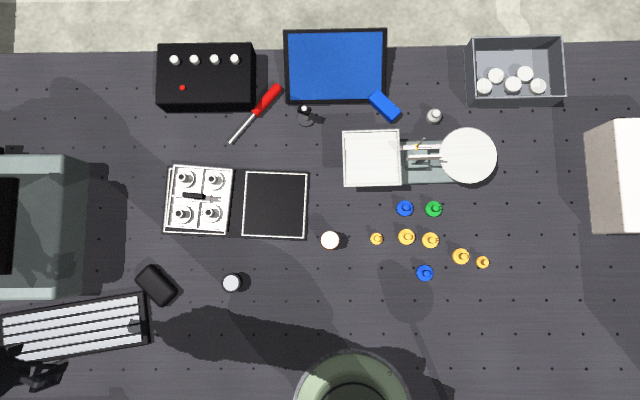

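View pics/side0.png

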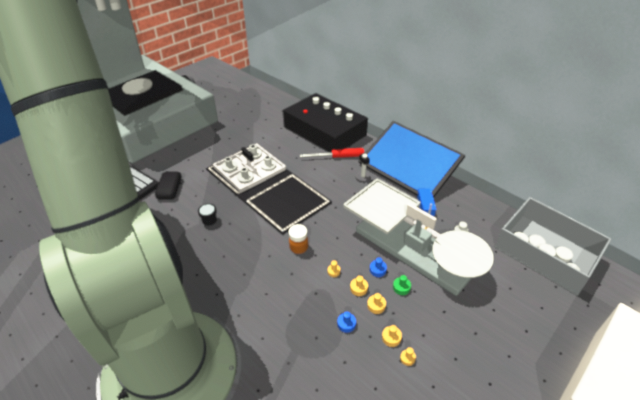

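Top view: the carrier with four blanks is at (198,200), the loading outline at (275,204), the square pan at (371,158) and the round pan at (468,156). Weight candidates:
- Brass: small at (376,238) and (482,262), large at (406,237), (430,240) and (461,256).
- Blue at (404,208) and (425,272), green at (433,208): look-alikes of the wrong colour, not meant.

I'll confirm this in one enlarged crop.

```bash
python3 - <<'E'
from h import *
im=cv2.imread('pics/top0.png')
a=cv2.resize(im[155:250,155:320],None,fx=4.8,fy=3.0*1.0,interpolation=3)
a=cv2.resize(im[158:246,155:315],(800,440),interpolation=3)[:, :]
b=cv2.resize(im[195:285,360:500],(450,290),interpolation=3)
c=np.zeros((600,800,3),np.uint8); c[:300]=cv2.resize(im[160:245,160:315],(547,300),interpolation=3).repeat(1,0)[:, :547].copy() if False else 0
c[:300,:547]=cv2.resize(im[160:245,160:315],(547,300),interpolation=3); c[305:595,:450]=b
cv2.imwrite('pics/crop1.png',c)
f=grab('top')
hsv=cv2.cvtColor(f['frame'],cv2.COLOR_BGR2HSV)
m=cv2.inRange(hsv,(15,90,90),(32,255,255)); n,l,s,ce=cv2.connectedComponentsWithStats(m)
for i in range(1,n):
    if s[i,4]>30: print('brass',s[i].tolist(),ce[i].round(1),at(f,ce[i],.016)[:2].round(3))
# white outlines
print('load outline corners guess')
for uv in [(245,172),(308,173),(305,238),(242,237)]: print(at(f,uv,.006)[:2].round(3))
g=cv2.cvtColor(f['frame'],cv2.COLOR_BGR2GRAY)
m=cv2.inRange(g[160:246,155:315],140,255); n,l,s,ce=cv2.connectedComponentsWithStats(m)
for i in range(1,n):
    if s[i,4]>40:
        pts=np.argwhere(l==i)[:,::-1]+[155,160]
        P=np.array([at(f,p,.006)[:2] for p in pts]); r=cv2.minAreaRect(P.astype(np.float32)*1000); print(s[i].tolist(),np.round(r[0],1),np.round(r[1],1),round(r[2],1))
E
```

```text
brass [397, 229, 18, 16, 228] [406.  236.4] [ 0.417 -0.142]
brass [370, 233, 13, 12, 125] [376.1 238.4] [ 0.413 -0.068]
brass [421, 232, 18, 17, 232] [429.6 239.7] [ 0.409 -0.2  ]
brass [451, 248, 19, 17, 240] [460.2 255.8] [ 0.369 -0.273]
brass [475, 256, 15, 12, 139] [481.9 261.6] [ 0.354 -0.325]
load outline corners guess
[0.587 0.265]
[0.583 0.102]
[0.416 0.111]
[0.42  0.271]
[8, 4, 70, 71, 3597] [518.7 386.5] [167.3 177.6] 86.4
[86, 11, 67, 68, 486] [503.5 189. ] [160.3 168. ] 86.8
```

View pics/crop1.png

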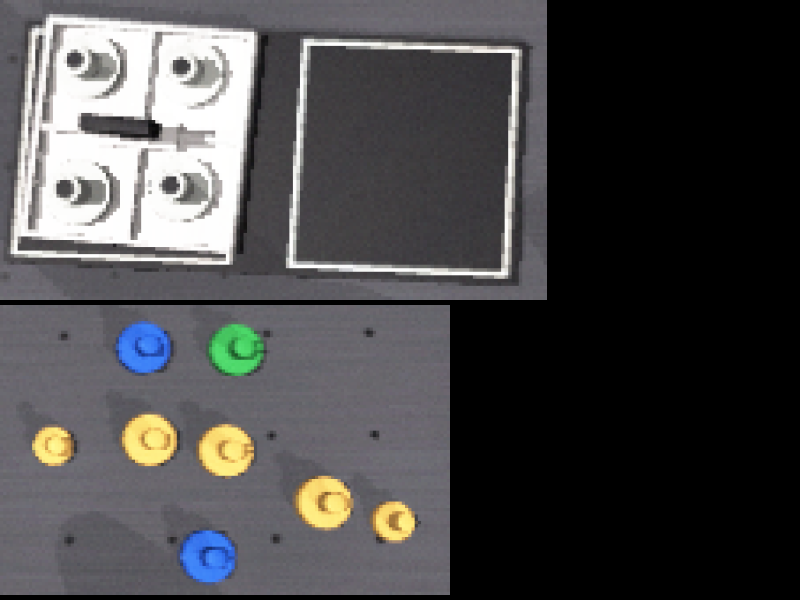

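The crop confirms five brass weights (three large, two small), with blue and green as decoys. The dark handle blade is at about (194,196), and all four blanks are in the pockets. Next I'll locate the handle and blanks and work out the first move.

```bash
cat >> h.py <<'E'
def tri(fa,ua,fb,ub):
    A=np.zeros((3,3));b=np.zeros(3);L=[ray(fa,ua),ray(fb,ub)]
    for o,v in L:
        v=v/np.linalg.norm(v);P=np.eye(3)-np.outer(v,v);A+=P;b+=P@o
    X=np.linalg.solve(A,b);return X
def to(x,y,z,yaw):
    s=monitor.observe();p=np.array(s['position']);y0=s['tool_rot'][2]
    t=np.array([x,y,z])-p; c,sn=np.cos(yaw),np.sin(yaw)
    print('cm dx %.2f dy %.2f dz %.2f  wz %.3f first'%(100*(c*t[0]+sn*t[1]),100*(sn*t[0]-c*t[1]),-100*t[2],-((yaw-y0+np.pi)%(2*np.pi)-np.pi)))
E
python3 - <<'E'
from h import *
ft=grab('top');fs=grab('side')
g=cv2.cvtColor(ft['frame'],cv2.COLOR_BGR2GRAY)
def dark(f,r,th):
    x,y,w,h=r; g=cv2.cvtColor(f['frame'],cv2.COLOR_BGR2GRAY)[y:y+h,x:x+w]
    n,l,s,c=cv2.connectedComponentsWithStats((g<th).astype(np.uint8)); 
    return [(s[i].tolist(),(c[i]+[x,y]).round(1)) for i in range(1,n) if s[i,4]>25]
print(dark(ft,(178,186,36,18),60)); print(dark(fs,(232,142,30,26),60))
for uv in [(181.2,177),(211.6,179.3),(178.1,213.3),(208.2,212.4)]: print(at(ft,uv,.043)[:2].round(3))
print(px(ft,[.516,.375,.059]),px(fs,[.516,.375,.059]))
E
```

```text
[([10, 8, 18, 5, 36], array([198.9, 196.5]))]
[([10, 6, 11, 13, 61], array([247.1, 154.2]))]
[0.57  0.417]
[0.563 0.341]
[0.479 0.421]
[0.48  0.347]
[195.17299004 197.43636913] [246.60465968 155.69026756]
```

```bash
python3 -m handwheel '[{"wz":0.185},{"wz":0.185},{"wz":0.185},{"wz":0.185},{"wz":0.185},{"wz":0.185},{"wz":0.185},{"wz":0.014,"claw":60}]' 60
python3 -c "
from h import *
to(.520,.378,.12,1.518)"
```

```text
cm dx -19.87 dy 33.74 dz 8.41  wz 1.309 firstschema error: expected keys dx, dy, dz, wx, wy, wz, claw
```

All seven keys are needed in each row.

```bash
python3 -m handwheel '[{"dx":0,"dy":0,"dz":0,"wx":0,"wy":0,"wz":0.185,"claw":60},{"dx":0,"dy":0,"dz":0,"wx":0,"wy":0,"wz":0.185,"claw":60},{"dx":0,"dy":0,"dz":0,"wx":0,"wy":0,"wz":0.185,"claw":60},{"dx":0,"dy":0,"dz":0,"wx":0,"wy":0,"wz":0.185,"claw":60},{"dx":0,"dy":0,"dz":0,"wx":0,"wy":0,"wz":0.185,"claw":60},{"dx":0,"dy":0,"dz":0,"wx":0,"wy":0,"wz":0.185,"claw":60},{"dx":0,"dy":0,"dz":0,"wx":0,"wy":0,"wz":0.185,"claw":60},{"dx":0,"dy":0,"dz":0,"wx":0,"wy":0,"wz":0.014,"claw":60}]' 60
python3 -c "
from h import *
to(.520,.378,.12,1.518)"
```

```text
clock: 2.05
position: [0.1933, 0.5943, 0.204]
tool_rot: [3.141, 0.0, 1.518]
force: [-0.4, 0.2, 0.4]
grip_width: 0.0511
finger_force: 0.0
cm dx -19.88 dy 33.76 dz 8.40  wz 0.000 first
```

```bash
python3 -m handwheel '[{"dx":-2.5,"dy":4.2,"dz":1,"wx":0,"wy":0,"wz":0,"claw":60},{"dx":-2.5,"dy":4.2,"dz":1,"wx":0,"wy":0,"wz":0,"claw":60},{"dx":-2.5,"dy":4.2,"dz":1,"wx":0,"wy":0,"wz":0,"claw":60},{"dx":-2.5,"dy":4.2,"dz":1,"wx":0,"wy":0,"wz":0,"claw":60},{"dx":-2.5,"dy":4.2,"dz":1,"wx":0,"wy":0,"wz":0,"claw":60},{"dx":-2.5,"dy":4.2,"dz":1,"wx":0,"wy":0,"wz":0,"claw":60},{"dx":-2.5,"dy":4.2,"dz":1,"wx":0,"wy":0,"wz":0,"claw":60},{"dx":-2.5,"dy":4.2,"dz":1,"wx":0,"wy":0,"wz":0,"claw":60}]'
python3 -c "
from h import *
to(.520,.378,.044,1.518)
f=grab('side')
cv2.imwrite('pics/s1.png',cv2.resize(f['frame'][60:240,160:370],(700,600),interpolation=3))"
```

```text
clock: 3.05
position: [0.5197, 0.3758, 0.1238]
tool_rot: [-3.141, -0.0, 1.523]
force: [-0.6, 0.2, -0.1]
grip_width: 0.0513
finger_force: 0.0
cm dx 0.22 dy 0.02 dz 7.98  wz 0.005 first
```

View pics/s1.png

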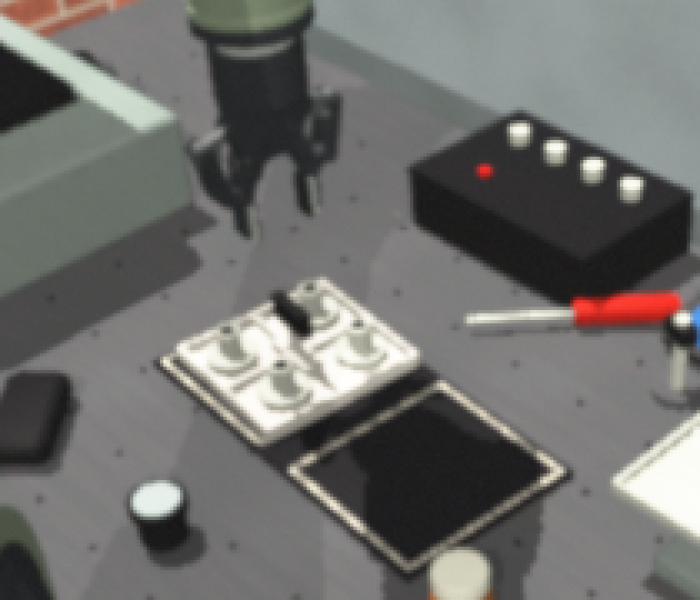

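The side crop shows the open fingers at crop (245–315, 225), above the handle at crop (292,312). The carrier sits a little off its outline, towards the load mark. Descending to grip.

```bash
python3 -m handwheel '[{"dx":0.2,"dy":0,"dz":2,"wx":0,"wy":0,"wz":0,"claw":60},{"dx":0,"dy":0,"dz":2,"wx":0,"wy":0,"wz":0,"claw":60},{"dx":0,"dy":0,"dz":2,"wx":0,"wy":0,"wz":0,"claw":60},{"dx":0,"dy":0,"dz":2,"wx":0,"wy":0,"wz":0,"claw":60},{"dx":0,"dy":0,"dz":0,"wx":0,"wy":0,"wz":0,"claw":5},{"dx":0,"dy":0,"dz":0,"wx":0,"wy":0,"wz":0,"claw":5},{"dx":0,"dy":0,"dz":0,"wx":0,"wy":0,"wz":0,"claw":5},{"dx":0,"dy":0,"dz":0,"wx":0,"wy":0,"wz":0,"claw":5}]' 60
python3 -c "
from h import *
to(.5035,.189,.044,1.518)"
```

```text
clock: 4.1
position: [0.5192, 0.3791, 0.0451]
tool_rot: [3.14, -0.001, 1.518]
force: [1.1, 0.0, 5.9]
grip_width: 0.0045
finger_force: 3.6
cm dx -19.07 dy -0.57 dz 0.11  wz -0.000 first
```

The opening is 4.5 mm, thinner than the 12 mm blade, so the grasp missed. Looking.

```bash
python3 -c "
from h import *
f=grab('side');t=grab('top')
a=cv2.resize(f['frame'][110:220,190:340],(750,550),interpolation=3)
b=cv2.resize(t['frame'][150:250,150:320],(680,400),interpolation=3)
p=monitor.observe()['position'];print(px(f,p),px(t,p))
cv2.imwrite('pics/s2.png',np.hstack([cv2.resize(a,(400,293)),cv2.resize(b,(400,293))]).repeat(1,0))"
```

```text
[247.13826141 158.40455269] [195.40310874 196.84068451]
```

View pics/s2.png

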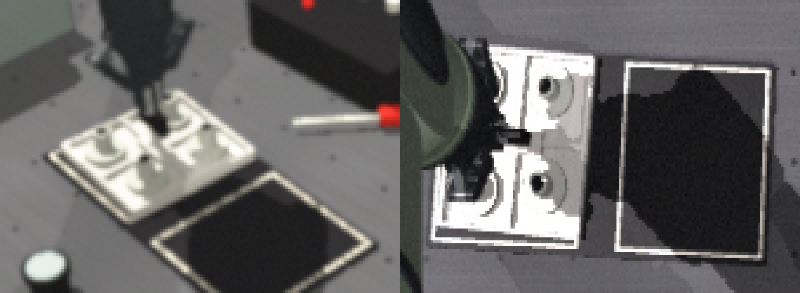

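```bash
python3 -m handwheel '[{"dx":0,"dy":0,"dz":0,"wx":0,"wy":0,"wz":0,"claw":0},{"dx":0,"dy":0,"dz":0,"wx":0,"wy":0,"wz":0,"claw":0},{"dx":0,"dy":0,"dz":0,"wx":0,"wy":0,"wz":0,"claw":0}]' 60
python3 -c "
from h import *
f=grab('side')
a=cv2.resize(f['frame'][120:185,215:285],(640,594),interpolation=3)
cv2.imwrite('pics/s3.png',a)"
```

```text
clock: 4.58
position: [0.5191, 0.3791, 0.045]
tool_rot: [3.141, -0.001, 1.518]
force: [0.7, -0.2, 7.1]
grip_width: 0.0001
finger_force: 3.5
```

View pics/s3.png

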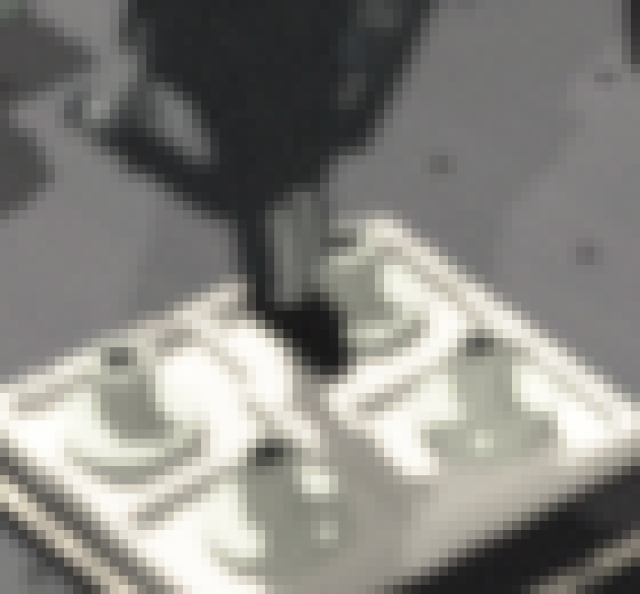

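```bash
python3 -c "
from h import *
f=optics.grab_frame('side')
for z in(.045,.06,.07,.08): print(z,px(f,[.519,.379,z]).round(1))
for z in(.124,.14,.155,.17): print(z,px(f,[.5197,.3758,z]).round(1))"
```

```text
0.045 [247.1 158.5]
0.06 [246.5 154.4]
0.07 [246.1 151.7]
0.08 [245.7 148.9]
0.124 [244.8 136.7]
0.14 [244.1 132. ]
0.155 [243.5 127.5]
0.17 [242.9 122.9]
```

The shut fingers end at the top of the blade: the visible tips are about 22–25 mm above the reported TCP. Lifting, opening and going deeper.

```bash
python3 -m handwheel '[{"dx":0,"dy":0,"dz":-4,"wx":0,"wy":0,"wz":0,"claw":0},{"dx":0,"dy":0,"dz":0,"wx":0,"wy":0,"wz":0,"claw":50},{"dx":0,"dy":0,"dz":0,"wx":0,"wy":0,"wz":0,"claw":50},{"dx":0,"dy":0,"dz":0,"wx":0,"wy":0,"wz":0,"claw":50},{"dx":0,"dy":0,"dz":2,"wx":0,"wy":0,"wz":0,"claw":50},{"dx":0,"dy":0,"dz":2,"wx":0,"wy":0,"wz":0,"claw":50},{"dx":0,"dy":0,"dz":1,"wx":0,"wy":0,"wz":0,"claw":50},{"dx":0,"dy":0,"dz":0.8,"wx":0,"wy":0,"wz":0,"claw":50}]' 60
python3 -m handwheel '[{"dx":0,"dy":0,"dz":0,"wx":0,"wy":0,"wz":0,"claw":5},{"dx":0,"dy":0,"dz":0,"wx":0,"wy":0,"wz":0,"claw":5},{"dx":0,"dy":0,"dz":0,"wx":0,"wy":0,"wz":0,"claw":5},{"dx":0,"dy":0,"dz":0,"wx":0,"wy":0,"wz":0,"claw":5}]' 60
```

```text
clock: 5.68
position: [0.5185, 0.3785, 0.0251]
tool_rot: [-3.141, 0.001, 1.518]
force: [-0.3, 0.3, -0.2]
grip_width: 0.0427
finger_force: 0.0
clock: 6.18
position: [0.519, 0.3788, 0.0266]
tool_rot: [3.141, -0.0, 1.518]
force: [0.8, -1.4, 4.6]
grip_width: 0.0106
finger_force: 59.9
```

```bash
python3 -m handwheel '[{"dx":-1,"dy":0,"dz":0,"wx":0,"wy":0,"wz":0,"claw":5},{"dx":-2.5,"dy":-0.1,"dz":0,"wx":0,"wy":0,"wz":0,"claw":5},{"dx":-3,"dy":-0.1,"dz":0,"wx":0,"wy":0,"wz":0,"claw":5},{"dx":-3,"dy":-0.1,"dz":0,"wx":0,"wy":0,"wz":0,"claw":5},{"dx":-3,"dy":-0.1,"dz":0,"wx":0,"wy":0,"wz":0,"claw":5},{"dx":-3,"dy":-0.1,"dz":0,"wx":0,"wy":0,"wz":0,"claw":5},{"dx":-2.5,"dy":0,"dz":0,"wx":0,"wy":0,"wz":0,"claw":5},{"dx":-1,"dy":0,"dz":0,"wx":0,"wy":0,"wz":0,"claw":5}]' 60
python3 -m handwheel '[{"dx":0,"dy":0,"dz":0,"wx":0,"wy":0,"wz":0,"claw":5},{"dx":0,"dy":0,"dz":0,"wx":0,"wy":0,"wz":0,"claw":5}]'
python3 -c "
from h import *
to(.5035,.189,.027,1.518)
f=grab('side');t=grab('top')
print(optics.masks_of('carrier_grip','top')[0]['rect'])
a=cv2.resize(f['frame'][130:250,200:340],(400,343),interpolation=3)
b=cv2.resize(t['frame'][150:250,150:320],(400,343),interpolation=3)
cv2.imwrite('pics/s4.png',np.hstack([a,b]))"
```

```text
clock: 7.18
position: [0.5038, 0.1893, 0.0266]
tool_rot: [3.141, -0.001, 1.517]
force: [0.9, 9.1, 2.2]
grip_width: 0.0108
finger_force: 59.8
clock: 7.42
position: [0.5037, 0.1883, 0.0265]
tool_rot: [3.141, 0.001, 1.517]
force: [-0.1, -9.4, 13.5]
grip_width: 0.0106
finger_force: 61.3
cm dx 0.06 dy -0.02 dz -0.05  wz -0.001 first
[229.9, 86.7, 49.9, 55.2]
```

View pics/s4.png

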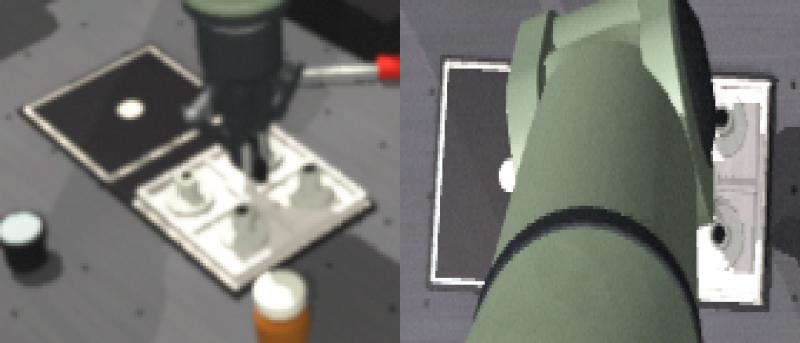

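The carrier sits squarely inside the loading outline with all four blanks in it. The microscope mark's dot shows at side-crop (130,108). Releasing and rising.

```bash
python3 -m handwheel '[{"dx":0,"dy":0,"dz":0,"wx":0,"wy":0,"wz":0,"claw":55},{"dx":0,"dy":0,"dz":0,"wx":0,"wy":0,"wz":0,"claw":55},{"dx":0,"dy":0,"dz":0,"wx":0,"wy":0,"wz":0,"claw":55},{"dx":0,"dy":0,"dz":-3,"wx":0,"wy":0,"wz":0,"claw":55},{"dx":0,"dy":0,"dz":-4,"wx":0,"wy":0,"wz":0,"claw":55},{"dx":0,"dy":0,"dz":-5,"wx":0,"wy":0,"wz":0,"claw":55},{"dx":3,"dy":4,"dz":-4,"wx":0,"wy":0,"wz":0,"claw":55},{"dx":3,"dy":4,"dz":0,"wx":0,"wy":0,"wz":0,"claw":55}]' 60
python3 -c "
from h import *
f=grab('side')
for u,v in [(185,175),(243,210),(308,169)]: print('rough',at(f,(200+u*.35,130+v*.35),.043)[:2].round(4))
for m in optics.masks_of('blank1_c','side'): print(m['p'],m['rect'],at(f,(m['rect'][0]+m['rect'][2]/2,m['rect'][1]+2),.043).round(3))
print('dot',at(f,(200+130*.35,130+108*.35),.006).round(4))
c=np.array([.5037,.1883]);x=np.array([np.cos(-.053),np.sin(-.053)]);y=np.array([-x[1],x[0]])
for a in(-.043,.043):
  for b in(-.037,.037):
    p=c+a*x+b*y;print('pocket',p.round(4),px(f,[*p,.043]).round(1))
g=cv2.cvtColor(f['frame'],cv2.COLOR_BGR2GRAY)[150:230,240:340]
n,l,s,ce=cv2.connectedComponentsWithStats((g<95).astype(np.uint8))
for i in range(1,n):
  if 5<s[i,4]<60: print(s[i].tolist(),(ce[i]+[240,150]).round(1),at(f,ce[i]+[240,150],.043)[:2].round(4))
b=cv2.resize(f['frame'][130:250,220:340],(600,600),interpolation=3);cv2.imwrite('pics/s5.png',b)"
```

```text
clock: 8.57
position: [0.5879, 0.2459, 0.1891]
tool_rot: [3.137, -0.003, 1.518]
force: [0.0, -0.3, -1.6]
grip_width: 0.0469
finger_force: 0.0
rough [0.4609 0.2308]
rough [0.4662 0.1549]
rough [0.5479 0.1524]
0.7 [278.2, 203.3, 14.4, 18.1] [0.462 0.149 0.043]
0.43 [399.8, 348.4, 11.3, 15.6] [ 0.344 -0.324  0.043]
dot [0.5155 0.3896 0.006 ]
pocket [0.4588 0.1536] [283.3 205.1]
pocket [0.4627 0.2275] [266.1 191.5]
pocket [0.5447 0.1491] [307.8 190.3]
pocket [0.5486 0.223 ] [290.3 177.6]
[85, 0, 8, 2, 13] [328.7 150.4] [0.7169 0.2333]
[92, 4, 8, 6, 38] [336.  156.8] [0.7084 0.1955]
[67, 38, 3, 2, 6] [308.  188.5] [0.5502 0.1539]
```

View pics/s5.png

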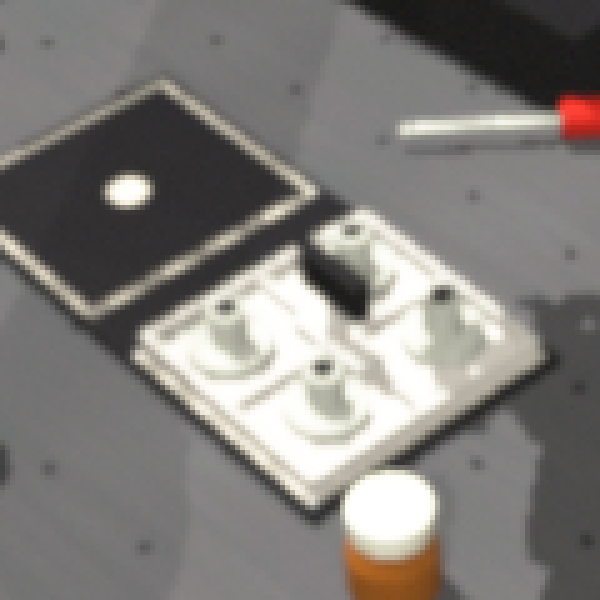

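Hub tops in the side crop: A (227,305), B (323,367), C (440,292), D (350,231). They match the pocket positions to about 4 mm. I'll turn so the fingers close along y, clear of the handle, and approach blank A.

```bash
python3 -c "
from h import *
print(np.round(monitor.observe()['qpos'],2)); to(.461,.229,.19,3.09)"
python3 -m handwheel '[{"dx":0,"dy":0,"dz":0,"wx":0,"wy":0,"wz":-0.18,"claw":55},{"dx":0,"dy":0,"dz":0,"wx":0,"wy":0,"wz":-0.18,"claw":55},{"dx":0,"dy":0,"dz":0,"wx":0,"wy":0,"wz":-0.18,"claw":55},{"dx":0,"dy":0,"dz":0,"wx":0,"wy":0,"wz":-0.18,"claw":55},{"dx":0,"dy":0,"dz":0,"wx":0,"wy":0,"wz":-0.18,"claw":55},{"dx":0,"dy":0,"dz":0,"wx":0,"wy":0,"wz":-0.18,"claw":55},{"dx":0,"dy":0,"dz":0,"wx":0,"wy":0,"wz":-0.18,"claw":55},{"dx":0,"dy":0,"dz":0,"wx":0,"wy":0,"wz":-0.18,"claw":55}]'
python3 -c "
from h import *
print(np.round(monitor.observe()['qpos'],2)); to(.461,.229,.03,2.958)"
```

```text
[-0.67  0.58  0.28  1.6  -0.18  0.99 -0.39]
cm dx 12.59 dy -2.49 dz -0.50  wz -1.570 first
clock: 9.68
position: [0.5851, 0.2441, 0.1849]
tool_rot: [-3.141, -0.0, 2.964]
force: [0.2, -0.1, -0.3]
grip_width: 0.0469
finger_force: 0.0
[-0.43  0.56 -0.09  1.59  0.05  1.    0.86]
cm dx 11.93 dy -3.75 dz 15.49  wz 0.006 first
```

```bash
python3 -m handwheel '[{"dx":4,"dy":-1.25,"dz":1,"wx":0,"wy":0,"wz":0,"claw":55},{"dx":4,"dy":-1.25,"dz":1,"wx":0,"wy":0,"wz":0,"claw":55},{"dx":3.9,"dy":-1.25,"dz":1,"wx":0,"wy":0,"wz":0,"claw":55},{"dx":0,"dy":0,"dz":4,"wx":0,"wy":0,"wz":0,"claw":55},{"dx":0,"dy":0,"dz":4,"wx":0,"wy":0,"wz":0,"claw":55},{"dx":0,"dy":0,"dz":3,"wx":0,"wy":0,"wz":0,"claw":55},{"dx":0,"dy":0,"dz":1.5,"wx":0,"wy":0,"wz":0,"claw":55},{"dx":0,"dy":0,"dz":0,"wx":0,"wy":0,"wz":0,"claw":55}]'
python3 -c "
from h import *
to(.461,.229,.02,2.958)
f=grab('side');print(px(f,monitor.observe()['position']))
b=cv2.resize(f['frame'][150:230,230:310],(600,600),interpolation=3);cv2.imwrite('pics/s6.png',b)"
```

```text
clock: 10.68
position: [0.4613, 0.2289, 0.0297]
tool_rot: [-3.141, -0.001, 2.958]
force: [0.1, 0.4, 1.2]
grip_width: 0.047
finger_force: 0.0
cm dx 0.03 dy 0.00 dz 0.97  wz -0.000 first
[265.7908693  194.77588249]
```

View pics/s6.png

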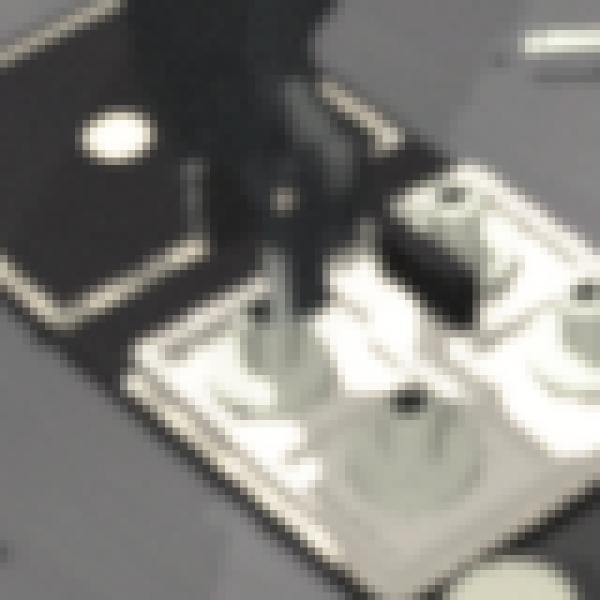

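The right fingertip is at crop (305,308), about 30 mm above the reported TCP while half open. So the hub grip needs a TCP near z = 0. Going down in steps.

```bash
python3 -m handwheel '[{"dx":0,"dy":0,"dz":1.5,"wx":0,"wy":0,"wz":0,"claw":55},{"dx":0,"dy":0,"dz":1,"wx":0,"wy":0,"wz":0,"claw":55},{"dx":0,"dy":0,"dz":0.5,"wx":0,"wy":0,"wz":0,"claw":55},{"dx":0,"dy":0,"dz":0,"wx":0,"wy":0,"wz":0,"claw":55}]'
python3 -m handwheel '[{"dx":0,"dy":0,"dz":0,"wx":0,"wy":0,"wz":0,"claw":10},{"dx":0,"dy":0,"dz":0,"wx":0,"wy":0,"wz":0,"claw":10},{"dx":0,"dy":0,"dz":0,"wx":0,"wy":0,"wz":0,"claw":10},{"dx":0,"dy":0,"dz":0,"wx":0,"wy":0,"wz":0,"claw":10}]' 50
python3 -c "
from h import *
f=grab('side')
for x in(-.029,.029):
  pass
for m in optics.masks_of('square_pan','side')[:1]: print('pan side',m['rect'])
t=grab('top')
for n in('square_pan','round_pan'):
  for m in optics.masks_of(n,'top')[:1]:
    P=np.array([at(t,p[::-1],.084 if n[0]=='s' else .08)[:2]*1000 for p in np.argwhere(m['region'])],np.float32);print(n,cv2.minAreaRect(P))"
```

```text
clock: 11.22
position: [0.4615, 0.2291, -0.0002]
tool_rot: [-3.141, -0.0, 2.958]
force: [-0.5, 0.2, 0.0]
grip_width: 0.0469
finger_force: 0.0
clock: 11.72
position: [0.462, 0.2293, 0.0007]
tool_rot: [3.141, 0.001, 2.958]
force: [-1.0, 0.7, 5.3]
grip_width: 0.0201
finger_force: 48.6
pan side [341.7, 179.1, 78.9, 55.3]
square_pan ((603.270263671875, -52.65941619873047), (137.4364776611328, 137.4530487060547), 0.9456911683082581)
round_pan ((607.814208984375, -282.9227294921875), (131.98858642578125, 131.0315704345703), 88.93413543701172)
```

```bash
python3 -m handwheel '[{"dx":0,"dy":0,"dz":-2,"wx":0,"wy":0,"wz":0,"claw":10},{"dx":0,"dy":0,"dz":-4,"wx":0,"wy":0,"wz":0,"claw":10},{"dx":0,"dy":0,"dz":-5,"wx":0,"wy":0,"wz":0,"claw":10},{"dx":0,"dy":0,"dz":-1,"wx":0,"wy":0,"wz":0,"claw":10}]'
python3 -c "
from h import *
to(.632,-.024,.0725,2.958)"
```

```text
clock: 12.48
position: [0.463, 0.2298, 0.1231]
tool_rot: [3.139, 0.003, 2.958]
force: [0.6, 0.6, -2.7]
grip_width: 0.0196
finger_force: 50.7
cm dx -21.25 dy -21.87 dz 5.06  wz -0.000 first
```

```bash
python3 -m handwheel '[{"dx":-2.2,"dy":-2.2,"dz":0,"wx":0,"wy":0,"wz":0,"claw":10},{"dx":-3.5,"dy":-3.6,"dz":0,"wx":0,"wy":0,"wz":0,"claw":10},{"dx":-3.5,"dy":-3.6,"dz":0,"wx":0,"wy":0,"wz":0,"claw":10},{"dx":-3.5,"dy":-3.6,"dz":0,"wx":0,"wy":0,"wz":0,"claw":10},{"dx":-3.5,"dy":-3.6,"dz":0,"wx":0,"wy":0,"wz":0,"claw":10},{"dx":-3,"dy":-3.1,"dz":0,"wx":0,"wy":0,"wz":0,"claw":10},{"dx":-2,"dy":-2.2,"dz":0,"wx":0,"wy":0,"wz":0,"claw":10},{"dx":0,"dy":0,"dz":2,"wx":0,"wy":0,"wz":0,"claw":10}]'
python3 -c "
from h import *
to(.632,-.024,.0725,2.958)"
```

```text
clock: 13.48
position: [0.6312, -0.0278, 0.0998]
tool_rot: [-3.141, 0.002, 2.954]
force: [-0.5, 0.4, -2.4]
grip_width: 0.0197
finger_force: 50.7
cm dx -0.00 dy 0.39 dz 2.73  wz -0.004 first
```

```bash
python3 -m handwheel '[{"dx":0,"dy":0.2,"dz":1.2,"wx":0,"wy":0,"wz":0,"claw":10},{"dx":0,"dy":0,"dz":1,"wx":0,"wy":0,"wz":0,"claw":10},{"dx":0,"dy":0,"dz":0.4,"wx":0,"wy":0,"wz":0,"claw":10},{"dx":0,"dy":0,"dz":0,"wx":0,"wy":0,"wz":0,"claw":10}]'
python3 -m handwheel '[{"dx":0,"dy":0,"dz":0,"wx":0,"wy":0,"wz":0,"claw":38},{"dx":0,"dy":0,"dz":0,"wx":0,"wy":0,"wz":0,"claw":38},{"dx":0,"dy":0,"dz":0,"wx":0,"wy":0,"wz":0,"claw":38},{"dx":0,"dy":0,"dz":-3,"wx":0,"wy":0,"wz":0,"claw":55},{"dx":0,"dy":0,"dz":-3,"wx":0,"wy":0,"wz":0,"claw":55}]'
python3 -c "
from h import *
to(.463,.155,.12,2.958)"
```

```text
clock: 13.98
position: [0.6305, -0.0227, 0.0742]
tool_rot: [-3.142, -0.0, 2.958]
force: [-0.0, -0.2, -0.9]
grip_width: 0.0196
finger_force: 50.7
clock: 14.6
position: [0.6303, -0.0229, 0.1348]
tool_rot: [-3.141, -0.0, 2.958]
force: [-0.1, -0.5, -0.5]
grip_width: 0.0473
finger_force: 0.0
cm dx 19.70 dy 14.44 dz 1.48  wz -0.000 first
```

```bash
python3 -m handwheel '[{"dx":2.7,"dy":2,"dz":0,"wx":0,"wy":0,"wz":0,"claw":55},{"dx":4,"dy":2.9,"dz":0,"wx":0,"wy":0,"wz":0,"claw":55},{"dx":4.5,"dy":3.3,"dz":0,"wx":0,"wy":0,"wz":0,"claw":55},{"dx":4.5,"dy":3.3,"dz":0,"wx":0,"wy":0,"wz":0,"claw":55},{"dx":4,"dy":2.9,"dz":1,"wx":0,"wy":0,"wz":0,"claw":55},{"dx":0,"dy":0,"dz":3.5,"wx":0,"wy":0,"wz":0,"claw":55},{"dx":0,"dy":0,"dz":3.5,"wx":0,"wy":0,"wz":0,"claw":55},{"dx":0,"dy":0,"dz":0,"wx":0,"wy":0,"wz":0,"claw":55}]'
python3 -c "
from h import *
to(.463,.155,-.0,2.958)
f=grab('side');p=[.463,.155,.043];print(px(f,p))
b=cv2.resize(f['frame'][150:270,240:420],(795,530),interpolation=3);cv2.imwrite('pics/s7.png',b)"
```

```text
clock: 15.6
position: [0.4619, 0.1543, 0.0528]
tool_rot: [-3.14, -0.003, 2.958]
force: [-0.2, -0.7, -0.1]
grip_width: 0.047
finger_force: 0.0
cm dx -0.09 dy 0.09 dz 5.28  wz 0.000 first
[284.14760617 204.08567543]
```

View pics/s7.png

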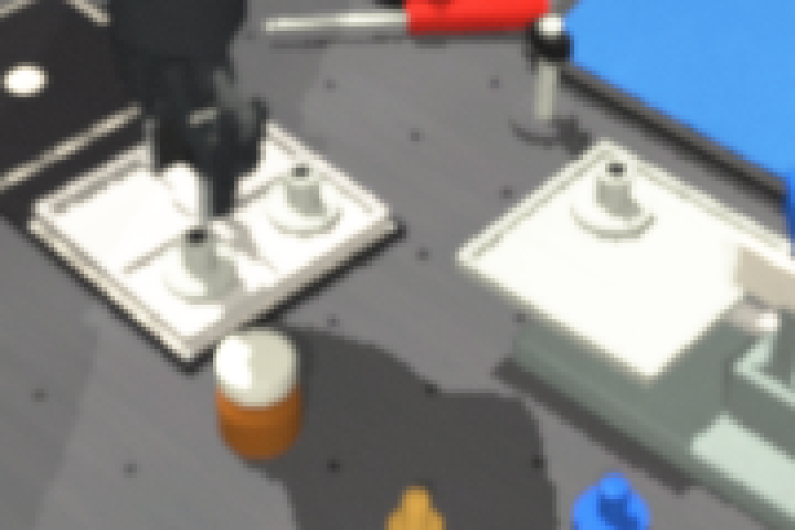

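Blank A stands upright on the pan at (615,195), and the fingers are over blank B at (197,235). Gripping B.

```bash
python3 -m handwheel '[{"dx":0,"dy":0,"dz":3,"wx":0,"wy":0,"wz":0,"claw":55},{"dx":0,"dy":0,"dz":1.7,"wx":0,"wy":0,"wz":0,"claw":55},{"dx":0,"dy":0,"dz":0.5,"wx":0,"wy":0,"wz":0,"claw":55},{"dx":0,"dy":0,"dz":0,"wx":0,"wy":0,"wz":0,"claw":55},{"dx":0,"dy":0,"dz":0,"wx":0,"wy":0,"wz":0,"claw":10},{"dx":0,"dy":0,"dz":0,"wx":0,"wy":0,"wz":0,"claw":10},{"dx":0,"dy":0,"dz":0,"wx":0,"wy":0,"wz":0,"claw":10},{"dx":0,"dy":0,"dz":0,"wx":0,"wy":0,"wz":0,"claw":10}]' 50
python3 -m handwheel '[{"dx":0,"dy":0,"dz":-2,"wx":0,"wy":0,"wz":0,"claw":10},{"dx":0,"dy":0,"dz":-4,"wx":0,"wy":0,"wz":0,"claw":10},{"dx":0,"dy":0,"dz":-5,"wx":0,"wy":0,"wz":0,"claw":10},{"dx":0,"dy":0,"dz":-1,"wx":0,"wy":0,"wz":0,"claw":10}]'
python3 -c "
from h import *
to(.632,-.082,.063,2.958)"
```

```text
clock: 16.65
position: [0.4638, 0.1549, 0.0032]
tool_rot: [3.141, 0.001, 2.958]
force: [-1.8, 0.2, 14.9]
grip_width: 0.0194
finger_force: 48.4
clock: 17.15
position: [0.4644, 0.1551, 0.1252]
tool_rot: [3.139, 0.004, 2.957]
force: [0.1, 1.0, -2.3]
grip_width: 0.0196
finger_force: 49.4
cm dx -20.80 dy -20.25 dz 6.22  wz -0.001 first
```

```bash
python3 -m handwheel '[{"dx":-2.2,"dy":-2.2,"dz":0,"wx":0,"wy":0,"wz":0,"claw":10},{"dx":-3.5,"dy":-3.5,"dz":0,"wx":0,"wy":0,"wz":0,"claw":10},{"dx":-3.5,"dy":-3.5,"dz":0,"wx":0,"wy":0,"wz":0,"claw":10},{"dx":-3.5,"dy":-3.5,"dz":0,"wx":0,"wy":0,"wz":0,"claw":10},{"dx":-3.5,"dy":-3.3,"dz":0,"wx":0,"wy":0,"wz":0,"claw":10},{"dx":-3,"dy":-2.8,"dz":0,"wx":0,"wy":0,"wz":0,"claw":10},{"dx":-1.6,"dy":-1.4,"dz":0,"wx":0,"wy":0,"wz":0,"claw":10},{"dx":0,"dy":0,"dz":2,"wx":0,"wy":0,"wz":0,"claw":10}]'
python3 -m handwheel '[{"dx":0,"dy":0,"dz":2,"wx":0,"wy":0,"wz":0,"claw":10},{"dx":0,"dy":0,"dz":1.4,"wx":0,"wy":0,"wz":0,"claw":10},{"dx":0,"dy":0,"dz":0.4,"wx":0,"wy":0,"wz":0,"claw":10},{"dx":0,"dy":0,"dz":0,"wx":0,"wy":0,"wz":0,"claw":10}]'
```

```text
clock: 18.15
position: [0.6316, -0.084, 0.1019]
tool_rot: [-3.141, 0.001, 2.955]
force: [-0.9, 0.4, -1.6]
grip_width: 0.0198
finger_force: 49.4
clock: 18.65
position: [0.6308, -0.0818, 0.0642]
tool_rot: [-3.142, -0.0, 2.958]
force: [0.2, 0.1, -1.6]
grip_width: 0.0193
finger_force: 49.4
```

Not touching yet (force −1.6), but a few mm of drop at most. Releasing, then going to C at (.547,.151).

```bash
python3 -m handwheel '[{"dx":0,"dy":0,"dz":0.2,"wx":0,"wy":0,"wz":0,"claw":10},{"dx":0,"dy":0,"dz":0.1,"wx":0,"wy":0,"wz":0,"claw":10},{"dx":0,"dy":0,"dz":0,"wx":0,"wy":0,"wz":0,"claw":38},{"dx":0,"dy":0,"dz":0,"wx":0,"wy":0,"wz":0,"claw":38},{"dx":0,"dy":0,"dz":0,"wx":0,"wy":0,"wz":0,"claw":38},{"dx":0,"dy":0,"dz":-3,"wx":0,"wy":0,"wz":0,"claw":38},{"dx":0,"dy":0,"dz":-4,"wx":0,"wy":0,"wz":0,"claw":55},{"dx":0,"dy":0,"dz":0,"wx":0,"wy":0,"wz":0,"claw":55}]'
python3 -c "
from h import *
to(.548,.152,.053,2.958)"
```

```text
clock: 19.65
position: [0.6324, -0.0822, 0.1342]
tool_rot: [3.141, 0.005, 2.958]
force: [-0.3, 0.7, -0.5]
grip_width: 0.0468
finger_force: 0.0
cm dx 12.57 dy 21.49 dz 8.12  wz -0.000 first
```

```bash
python3 -m handwheel '[{"dx":1.6,"dy":2.5,"dz":0,"wx":0,"wy":0,"wz":0,"claw":55},{"dx":2.5,"dy":4.4,"dz":0,"wx":0,"wy":0,"wz":0,"claw":55},{"dx":2.5,"dy":4.4,"dz":0,"wx":0,"wy":0,"wz":0,"claw":55},{"dx":2.5,"dy":4.4,"dz":0,"wx":0,"wy":0,"wz":0,"claw":55},{"dx":2.5,"dy":4.2,"dz":0,"wx":0,"wy":0,"wz":0,"claw":55},{"dx":1,"dy":1.6,"dz":2,"wx":0,"wy":0,"wz":0,"claw":55},{"dx":0,"dy":0,"dz":4,"wx":0,"wy":0,"wz":0,"claw":55},{"dx":0,"dy":0,"dz":1,"wx":0,"wy":0,"wz":0,"claw":55}]'
python3 -c "
from h import *
to(.548,.152,.003,2.958)
f=grab('side')
for m in optics.masks_of('blank1_c','side'): print(round(m['p'],2),m['rect'])
for p in [(.548,.152,.043),(.632,-.082,.097),(.632,-.024,.097)]: print(px(f,p))"
```

```text
clock: 20.65
position: [0.5446, 0.1521, 0.059]
tool_rot: [-3.14, -0.003, 2.958]
force: [0.7, 0.0, 0.4]
grip_width: 0.047
finger_force: 0.0
cm dx -0.33 dy 0.05 dz 5.60  wz 0.000 first
0.71 [388.6, 200.1, 14.4, 19.8]
0.18 [416.5, 189.7, 18.8, 25.9]
[307.92292874 189.19874188]
[398.08531025 199.75261598]
[379.69180737 189.06055685]
```

```bash
python3 -m handwheel '[{"dx":-0.2,"dy":0,"dz":3,"wx":0,"wy":0,"wz":0,"claw":55},{"dx":0,"dy":0,"dz":2,"wx":0,"wy":0,"wz":0,"claw":55},{"dx":0,"dy":0,"dz":0.5,"wx":0,"wy":0,"wz":0,"claw":55},{"dx":0,"dy":0,"dz":0,"wx":0,"wy":0,"wz":0,"claw":55},{"dx":0,"dy":0,"dz":0,"wx":0,"wy":0,"wz":0,"claw":10},{"dx":0,"dy":0,"dz":0,"wx":0,"wy":0,"wz":0,"claw":10},{"dx":0,"dy":0,"dz":0,"wx":0,"wy":0,"wz":0,"claw":10},{"dx":0,"dy":0,"dz":0,"wx":0,"wy":0,"wz":0,"claw":10}]' 50
python3 -m handwheel '[{"dx":0,"dy":0,"dz":-2,"wx":0,"wy":0,"wz":0,"claw":10},{"dx":0,"dy":0,"dz":-4,"wx":0,"wy":0,"wz":0,"claw":10},{"dx":0,"dy":0,"dz":-5,"wx":0,"wy":0,"wz":0,"claw":10},{"dx":0,"dy":0,"dz":-1,"wx":0,"wy":0,"wz":0,"claw":10}]'
python3 -c "
from h import *
to(.574,-.082,.06,2.958)"
```

```text
clock: 21.75
position: [0.5487, 0.1523, 0.0074]
tool_rot: [3.141, 0.001, 2.958]
force: [-2.6, -0.9, 11.7]
grip_width: 0.0194
finger_force: 48.5
clock: 22.25
position: [0.5496, 0.1525, 0.1296]
tool_rot: [3.139, 0.004, 2.958]
force: [-0.0, -0.2, -3.2]
grip_width: 0.0196
finger_force: 49.2
cm dx -6.68 dy -22.61 dz 6.96  wz -0.000 first
```

```bash
python3 -m handwheel '[{"dx":-0.7,"dy":-2.2,"dz":0,"wx":0,"wy":0,"wz":0,"claw":10},{"dx":-1.2,"dy":-4,"dz":0,"wx":0,"wy":0,"wz":0,"claw":10},{"dx":-1.2,"dy":-4,"dz":0,"wx":0,"wy":0,"wz":0,"claw":10},{"dx":-1.2,"dy":-4,"dz":0,"wx":0,"wy":0,"wz":0,"claw":10},{"dx":-1.2,"dy":-4,"dz":0,"wx":0,"wy":0,"wz":0,"claw":10},{"dx":-0.7,"dy":-2.8,"dz":0,"wx":0,"wy":0,"wz":0,"claw":10},{"dx":-0.5,"dy":-1.6,"dz":0,"wx":0,"wy":0,"wz":0,"claw":10},{"dx":0,"dy":0,"dz":2,"wx":0,"wy":0,"wz":0,"claw":10}]'
python3 -m handwheel '[{"dx":0,"dy":0,"dz":2.5,"wx":0,"wy":0,"wz":0,"claw":10},{"dx":0,"dy":0,"dz":1.8,"wx":0,"wy":0,"wz":0,"claw":10},{"dx":0,"dy":0,"dz":0.3,"wx":0,"wy":0,"wz":0,"claw":10},{"dx":0,"dy":0,"dz":0,"wx":0,"wy":0,"wz":0,"claw":10}]'
```

```text
clock: 23.25
position: [0.5734, -0.0835, 0.1067]
tool_rot: [-3.142, 0.002, 2.956]
force: [1.4, 0.9, -2.3]
grip_width: 0.0193
finger_force: 49.2
clock: 23.75
position: [0.5724, -0.0817, 0.0609]
tool_rot: [3.141, -0.001, 2.958]
force: [-8.9, 2.1, 19.1]
grip_width: 0.0193
finger_force: 51.2
```

```bash
python3 -m handwheel '[{"dx":0,"dy":0,"dz":-0.2,"wx":0,"wy":0,"wz":0,"claw":10},{"dx":0,"dy":0,"dz":0,"wx":0,"wy":0,"wz":0,"claw":38},{"dx":0,"dy":0,"dz":0,"wx":0,"wy":0,"wz":0,"claw":38},{"dx":0,"dy":0,"dz":0,"wx":0,"wy":0,"wz":0,"claw":38},{"dx":0,"dy":0,"dz":-3,"wx":0,"wy":0,"wz":0,"claw":38},{"dx":0,"dy":0,"dz":-4,"wx":0,"wy":0,"wz":0,"claw":55},{"dx":0,"dy":2,"dz":0,"wx":0,"wy":0,"wz":0,"claw":55},{"dx":0,"dy":4,"dz":0,"wx":0,"wy":0,"wz":0,"claw":55}]'
python3 -c "
from h import *
to(.550,.226,.053,2.958)"
```

```text
clock: 24.75
position: [0.5837, -0.0238, 0.1321]
tool_rot: [-3.141, 0.0, 2.955]
force: [0.7, -0.1, 0.5]
grip_width: 0.0471
finger_force: 0.0
cm dx 7.87 dy 23.94 dz 7.91  wz -0.003 first
```

```bash
python3 -m handwheel '[{"dx":1.3,"dy":4.2,"dz":0,"wx":0,"wy":0,"wz":0,"claw":55},{"dx":1.6,"dy":4.6,"dz":0,"wx":0,"wy":0,"wz":0,"claw":55},{"dx":1.6,"dy":4.6,"dz":0,"wx":0,"wy":0,"wz":0,"claw":55},{"dx":1.5,"dy":4.4,"dz":0,"wx":0,"wy":0,"wz":0,"claw":55},{"dx":1,"dy":3.8,"dz":0,"wx":0,"wy":0,"wz":0,"claw":55},{"dx":0.7,"dy":2,"dz":2,"wx":0,"wy":0,"wz":0,"claw":55},{"dx":0,"dy":0,"dz":4,"wx":0,"wy":0,"wz":0,"claw":55},{"dx":0,"dy":0,"dz":1,"wx":0,"wy":0,"wz":0,"claw":55}]'
python3 -c "
from h import *
to(.550,.226,.006,2.958)
f=grab('side')
b=cv2.resize(f['frame'][150:270,240:420],(795,530),interpolation=3);cv2.imwrite('pics/s8.png',b)"
```

```text
clock: 25.75
position: [0.5493, 0.2227, 0.0596]
tool_rot: [-3.139, -0.003, 2.959]
force: [-0.5, -0.1, -0.3]
grip_width: 0.0471
finger_force: 0.0
cm dx -0.01 dy 0.34 dz 5.36  wz 0.001 first
```

View pics/s8.png

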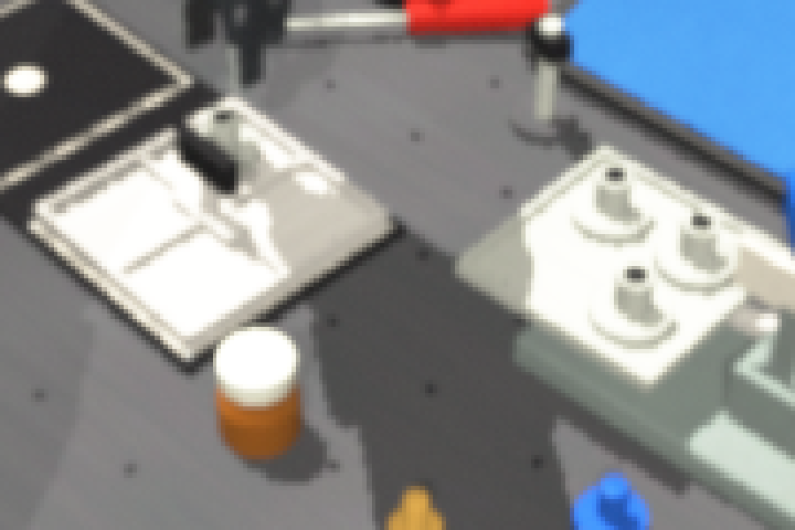

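Three blanks stand well on the pan, and D is at (225,120), under the fingers. Gripping D.

```bash
python3 -m handwheel '[{"dx":0,"dy":0.2,"dz":3,"wx":0,"wy":0,"wz":0,"claw":55},{"dx":0,"dy":0,"dz":1.6,"wx":0,"wy":0,"wz":0,"claw":55},{"dx":0,"dy":0,"dz":0.4,"wx":0,"wy":0,"wz":0,"claw":55},{"dx":0,"dy":0,"dz":0,"wx":0,"wy":0,"wz":0,"claw":55},{"dx":0,"dy":0,"dz":0,"wx":0,"wy":0,"wz":0,"claw":10},{"dx":0,"dy":0,"dz":0,"wx":0,"wy":0,"wz":0,"claw":10},{"dx":0,"dy":0,"dz":0,"wx":0,"wy":0,"wz":0,"claw":10},{"dx":0,"dy":0,"dz":0,"wx":0,"wy":0,"wz":0,"claw":10}]' 50
python3 -m handwheel '[{"dx":0,"dy":0,"dz":-2,"wx":0,"wy":0,"wz":0,"claw":10},{"dx":0,"dy":0,"dz":-4,"wx":0,"wy":0,"wz":0,"claw":10},{"dx":0,"dy":0,"dz":-5,"wx":0,"wy":0,"wz":0,"claw":10},{"dx":0,"dy":0,"dz":-1,"wx":0,"wy":0,"wz":0,"claw":10}]'
python3 -c "
from h import *
to(.574,-.024,.063,2.958)"
```

```text
clock: 26.8
position: [0.552, 0.225, 0.0132]
tool_rot: [3.141, 0.001, 2.958]
force: [-1.1, -0.9, 10.0]
grip_width: 0.0176
finger_force: 48.6
clock: 27.3
position: [0.5529, 0.2253, 0.1366]
tool_rot: [3.138, 0.004, 2.957]
force: [-0.2, -0.7, -3.1]
grip_width: 0.0175
finger_force: 49.0
cm dx -6.62 dy -24.12 dz 7.36  wz -0.001 first
```

```bash
python3 -m handwheel '[{"dx":-0.7,"dy":-2.5,"dz":0,"wx":0,"wy":0,"wz":0,"claw":10},{"dx":-1.2,"dy":-4,"dz":0,"wx":0,"wy":0,"wz":0,"claw":10},{"dx":-1.2,"dy":-4.2,"dz":0,"wx":0,"wy":0,"wz":0,"claw":10},{"dx":-1.2,"dy":-4.2,"dz":0,"wx":0,"wy":0,"wz":0,"claw":10},{"dx":-1.2,"dy":-4.2,"dz":0,"wx":0,"wy":0,"wz":0,"claw":10},{"dx":-0.7,"dy":-3.2,"dz":0,"wx":0,"wy":0,"wz":0,"claw":10},{"dx":-0.4,"dy":-1.8,"dz":0,"wx":0,"wy":0,"wz":0,"claw":10},{"dx":0,"dy":0,"dz":2,"wx":0,"wy":0,"wz":0,"claw":10}]'
python3 -m handwheel '[{"dx":0,"dy":0,"dz":2.5,"wx":0,"wy":0,"wz":0,"claw":10},{"dx":0,"dy":0,"dz":1.7,"wx":0,"wy":0,"wz":0,"claw":10},{"dx":0,"dy":0,"dz":0.3,"wx":0,"wy":0,"wz":0,"claw":10},{"dx":0,"dy":0,"dz":0,"wx":0,"wy":0,"wz":0,"claw":10}]'
```

```text
clock: 28.3
position: [0.573, -0.0255, 0.1131]
tool_rot: [3.141, 0.002, 2.956]
force: [0.8, 0.3, -2.2]
grip_width: 0.0175
finger_force: 49.0
clock: 28.8
position: [0.5722, -0.0238, 0.0674]
tool_rot: [3.141, -0.0, 2.958]
force: [0.4, -0.5, -1.4]
grip_width: 0.017
finger_force: 49.4
```

```bash
python3 -m handwheel '[{"dx":0,"dy":0,"dz":0.3,"wx":0,"wy":0,"wz":0,"claw":10},{"dx":0,"dy":0,"dz":0.1,"wx":0,"wy":0,"wz":0,"claw":10},{"dx":0,"dy":0,"dz":0,"wx":0,"wy":0,"wz":0,"claw":38},{"dx":0,"dy":0,"dz":0,"wx":0,"wy":0,"wz":0,"claw":38},{"dx":0,"dy":0,"dz":0,"wx":0,"wy":0,"wz":0,"claw":38},{"dx":0,"dy":0,"dz":-3,"wx":0,"wy":0,"wz":0,"claw":38},{"dx":0,"dy":0,"dz":-4,"wx":0,"wy":0,"wz":0,"claw":50},{"dx":0,"dy":4,"dz":0,"wx":0,"wy":0,"wz":0,"claw":50}]'
python3 -m handwheel '[{"dx":0,"dy":3,"dz":0,"wx":0,"wy":0,"wz":0.18,"claw":50},{"dx":0,"dy":3,"dz":0,"wx":0,"wy":0,"wz":0.18,"claw":50},{"dx":0,"dy":3,"dz":0,"wx":0,"wy":0,"wz":0.18,"claw":50},{"dx":0,"dy":0,"dz":0,"wx":0,"wy":0,"wz":0.18,"claw":50},{"dx":0,"dy":0,"dz":0,"wx":0,"wy":0,"wz":0.18,"claw":50},{"dx":0,"dy":0,"dz":0,"wx":0,"wy":0,"wz":0.18,"claw":50},{"dx":0,"dy":0,"dz":0,"wx":0,"wy":0,"wz":0.18,"claw":50},{"dx":0,"dy":0,"dz":0,"wx":0,"wy":0,"wz":0.18,"claw":50}]'
python3 -c "
from h import *
to(.5037,.1883,.09,1.518)
f=grab('side');t=grab('top')
for p in [(.5037,.1633,.078),(.5037,.1883,.078),(.5037,.2133,.078)]: print(px(f,p))
a=cv2.resize(f['frame'][130:250,230:430],(660,396),interpolation=3)
cv2.imwrite('pics/s9.png',a)"
```

```text
clock: 29.8
position: [0.5811, 0.0126, 0.1359]
tool_rot: [-3.141, 0.004, 2.953]
force: [0.8, 0.4, -0.9]
grip_width: 0.0429
finger_force: 0.0
clock: 30.8
position: [0.6112, 0.0983, 0.133]
tool_rot: [-3.141, 0.0, 1.512]
force: [-0.4, 0.5, -0.1]
grip_width: 0.0429
finger_force: 0.0
cm dx 8.42 dy -11.21 dz 4.30  wz -0.006 first
[292.62642711 185.25637909]
[286.1935766  181.02342142]
[279.90691663 176.88648725]
```

View pics/s9.png

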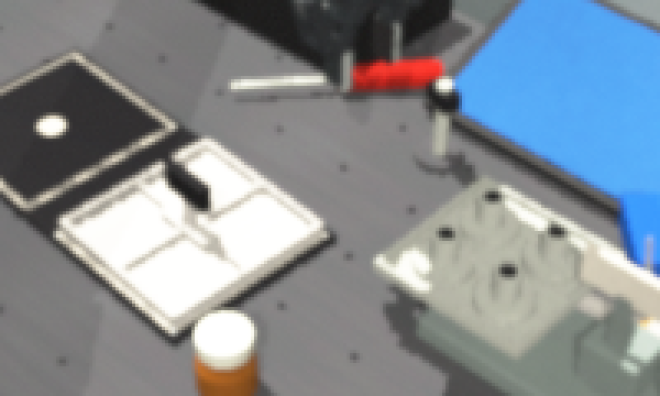

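All four blanks stand on the square pan, at crop (492,197), (447,233), (556,231) and (508,271). The empty carrier is still on the loading mark with its blade at (188,185). Gripping the handle.

```bash
python3 -m handwheel '[{"dx":2.1,"dy":-2.8,"dz":0,"wx":0,"wy":0,"wz":-0.006,"claw":50},{"dx":2.1,"dy":-2.8,"dz":0,"wx":0,"wy":0,"wz":0,"claw":50},{"dx":2.1,"dy":-2.8,"dz":0,"wx":0,"wy":0,"wz":0,"claw":50},{"dx":2.1,"dy":-2.8,"dz":0,"wx":0,"wy":0,"wz":0,"claw":50},{"dx":0,"dy":0,"dz":2,"wx":0,"wy":0,"wz":0,"claw":50},{"dx":0,"dy":0,"dz":0,"wx":0,"wy":0,"wz":0,"claw":50}]'
python3 -c "
from h import *
to(.5037,.1883,.028,1.518)"
```

```text
clock: 31.65
position: [0.5028, 0.1875, 0.1124]
tool_rot: [-3.14, 0.001, 1.528]
force: [-0.2, 0.6, -0.2]
grip_width: 0.0424
finger_force: 0.0
cm dx 0.09 dy 0.09 dz 8.44  wz 0.010 first
```

```bash
python3 -m handwheel '[{"dx":0.1,"dy":0.1,"dz":3,"wx":0,"wy":0,"wz":0.01,"claw":50},{"dx":0,"dy":0,"dz":3,"wx":0,"wy":0,"wz":0,"claw":50},{"dx":0,"dy":0,"dz":2,"wx":0,"wy":0,"wz":0,"claw":50},{"dx":0,"dy":0,"dz":0.4,"wx":0,"wy":0,"wz":0,"claw":5},{"dx":0,"dy":0,"dz":0,"wx":0,"wy":0,"wz":0,"claw":5},{"dx":0,"dy":0,"dz":0,"wx":0,"wy":0,"wz":0,"claw":5},{"dx":0,"dy":0,"dz":0,"wx":0,"wy":0,"wz":0,"claw":5},{"dx":0,"dy":0,"dz":0,"wx":0,"wy":0,"wz":0,"claw":5}]' 60
python3 -c "
from h import *
to(.5145,.389,.028,1.518)"
```

```text
clock: 32.65
position: [0.5048, 0.1886, 0.0296]
tool_rot: [3.141, -0.0, 1.514]
force: [-0.8, -0.6, 2.6]
grip_width: 0.0102
finger_force: 61.2
cm dx 20.06 dy -0.09 dz 0.16  wz -0.004 first
```

```bash
python3 -m handwheel '[{"dx":1.2,"dy":0,"dz":0,"wx":0,"wy":0,"wz":0,"claw":5},{"dx":2.6,"dy":0,"dz":0,"wx":0,"wy":0,"wz":0,"claw":5},{"dx":3.2,"dy":0,"dz":0,"wx":0,"wy":0,"wz":0,"claw":5},{"dx":3.2,"dy":0,"dz":0,"wx":0,"wy":0,"wz":0,"claw":5},{"dx":3.2,"dy":0,"dz":0,"wx":0,"wy":0,"wz":0,"claw":5},{"dx":3,"dy":0,"dz":0,"wx":0,"wy":0,"wz":0,"claw":5},{"dx":2.4,"dy":0,"dz":0,"wx":0,"wy":0,"wz":0,"claw":5},{"dx":1.2,"dy":0,"dz":0,"wx":0,"wy":0,"wz":0,"claw":5}]' 60
python3 -m handwheel '[{"dx":0,"dy":0,"dz":0,"wx":0,"wy":0,"wz":0,"claw":5},{"dx":0,"dy":0,"dz":0,"wx":0,"wy":0,"wz":0,"claw":50},{"dx":0,"dy":0,"dz":0,"wx":0,"wy":0,"wz":0,"claw":50},{"dx":0,"dy":0,"dz":0,"wx":0,"wy":0,"wz":0,"claw":50},{"dx":0,"dy":0,"dz":-4,"wx":0,"wy":0,"wz":0,"claw":50},{"dx":0,"dy":0,"dz":-6,"wx":0,"wy":0,"wz":0,"claw":50},{"dx":-3,"dy":3,"dz":-3,"wx":0,"wy":0,"wz":0,"claw":40},{"dx":-4,"dy":3,"dz":0,"wx":0,"wy":0,"wz":0,"claw":40}]' 60
python3 -c "
from h import *
f=grab('side');t=grab('top')
a=cv2.resize(f['frame'][110:250,190:430],(560,327),interpolation=3)
b=cv2.resize(t['frame'][190:285,355:500],(400,262),interpolation=3)
c=np.zeros((595,560,3),np.uint8);c[:327]=a;c[330:592,:400]=b
cv2.imwrite('pics/s10.png',c)
hsv=cv2.cvtColor(t['frame'],cv2.COLOR_BGR2HSV)
m=cv2.inRange(hsv,(15,90,90),(32,255,255)); n,l,s,ce=cv2.connectedComponentsWithStats(m)
for i in range(1,n):
    if s[i,4]>30: print('brass',s[i].tolist(),ce[i].round(1),at(t,ce[i],.016)[:2].round(3))
to(.417,-.142,.2,1.518)"
```

```text
clock: 33.65
position: [0.5161, 0.3885, 0.0297]
tool_rot: [3.141, 0.001, 1.514]
force: [-0.8, -8.8, 9.6]
grip_width: 0.0103
finger_force: 62.1
clock: 34.65
position: [0.5733, 0.3154, 0.1619]
tool_rot: [3.138, -0.003, 1.516]
force: [0.6, -0.1, -2.2]
grip_width: 0.0341
finger_force: 0.0
brass [397, 229, 18, 16, 225] [406.  236.5] [ 0.417 -0.142]
brass [370, 233, 13, 12, 124] [376.2 238.4] [ 0.413 -0.068]
brass [421, 232, 18, 17, 231] [429.6 239.8] [ 0.409 -0.2  ]
brass [452, 248, 18, 17, 239] [460.2 255.8] [ 0.369 -0.273]
brass [475, 256, 14, 12, 137] [481.9 261.6] [ 0.354 -0.325]
cm dx -45.87 dy -13.42 dz -3.99  wz -0.011 first
```

View pics/s10.png

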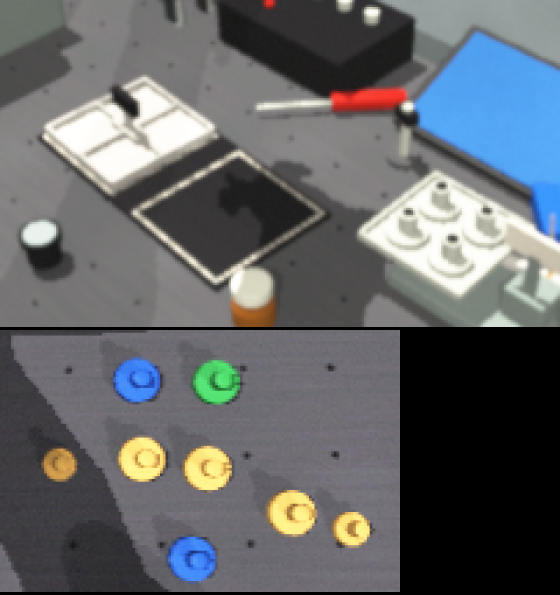

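The carrier is squarely on the microscope mark, four blanks stand on the pan, and the weights are where they were. In the top crop the brass larges are at (142,459), (208,467) and (292,513), the smalls at (60,464) and (352,529). Going for the large brass weight at (.417,−.140).

```bash
python3 -m handwheel '[{"dx":-3,"dy":-0.9,"dz":0,"wx":0,"wy":0,"wz":0,"claw":40},{"dx":-5,"dy":-1.5,"dz":0,"wx":0,"wy":0,"wz":0,"claw":40},{"dx":-5,"dy":-1.5,"dz":0,"wx":0,"wy":0,"wz":0,"claw":40},{"dx":-5,"dy":-1.5,"dz":0,"wx":0,"wy":0,"wz":0,"claw":40},{"dx":-5,"dy":-1.5,"dz":0,"wx":0,"wy":0,"wz":0,"claw":40},{"dx":-5,"dy":-1.5,"dz":0,"wx":0,"wy":0,"wz":0,"claw":40},{"dx":-5,"dy":-1.5,"dz":0,"wx":0,"wy":0,"wz":0,"claw":40},{"dx":-5,"dy":-1.5,"dz":0,"wx":0,"wy":0,"wz":0,"claw":40}]' 50
python3 -m handwheel '[{"dx":-4,"dy":-1,"dz":0,"wx":0,"wy":0,"wz":0,"claw":40},{"dx":-3,"dy":-0.8,"dz":0,"wx":0,"wy":0,"wz":0,"claw":40},{"dx":0,"dy":0,"dz":3,"wx":0,"wy":0,"wz":0,"claw":40},{"dx":0,"dy":0,"dz":3,"wx":0,"wy":0,"wz":0,"claw":40},{"dx":0,"dy":0,"dz":0,"wx":0,"wy":0,"wz":0,"claw":40}]'
cat >> h.py <<'E'
def brass(zk=.016,show=True):
    t=grab('top');f=grab('side');out=[]
    for n,g in(('top',t),('side',f)):
        m=cv2.inRange(cv2.cvtColor(g['frame'],cv2.COLOR_BGR2HSV),(12,90,60),(32,255,255)); k,l,s,ce=cv2.connectedComponentsWithStats(m)
        print(n,[(s[i,4].item(),at(g,ce[i],zk)[:2].round(3).tolist()) for i in range(1,k) if s[i,4]>40])
    return t,f
E
python3 -c "
from h import *
brass()
to(.417,-.140,.005,1.516)"
```

```text
clock: 35.75
position: [0.4355, -0.0594, 0.1592]
tool_rot: [3.141, -0.0, 1.514]
force: [0.1, 0.2, -0.1]
grip_width: 0.0341
finger_force: 0.0
clock: 36.38
position: [0.4131, -0.1269, 0.0981]
tool_rot: [-3.138, -0.0, 1.513]
force: [0.7, 0.0, 0.3]
grip_width: 0.034
finger_force: 0.0
top [(48, [0.417, -0.127]), (125, [0.413, -0.068])]
side [(214, [0.404, 0.04]), (179, [0.411, -0.071]), (306, [0.415, -0.145]), (323, [0.405, -0.204]), (359, [0.365, -0.277]), (238, [0.35, -0.33])]
cm dx -1.28 dy 0.33 dz 9.48  wz -0.003 first
```

```bash
python3 -m handwheel '[{"dx":-1.5,"dy":0.3,"dz":2,"wx":0,"wy":0,"wz":0,"claw":40},{"dx":0,"dy":0,"dz":3,"wx":0,"wy":0,"wz":0,"claw":40},{"dx":0,"dy":0,"dz":2.8,"wx":0,"wy":0,"wz":0,"claw":40},{"dx":0,"dy":0,"dz":1.5,"wx":0,"wy":0,"wz":0,"claw":40},{"dx":0,"dy":0,"dz":0,"wx":0,"wy":0,"wz":0,"claw":5},{"dx":0,"dy":0,"dz":0,"wx":0,"wy":0,"wz":0,"claw":5},{"dx":0,"dy":0,"dz":0,"wx":0,"wy":0,"wz":0,"claw":5},{"dx":0,"dy":0,"dz":0,"wx":0,"wy":0,"wz":0,"claw":5}]' 50
python3 -m handwheel '[{"dx":0,"dy":0,"dz":-3,"wx":0,"wy":0,"wz":0,"claw":5},{"dx":0,"dy":0,"dz":-5,"wx":0,"wy":0,"wz":0,"claw":5},{"dx":0,"dy":0,"dz":-5,"wx":0,"wy":0,"wz":0,"claw":5},{"dx":0,"dy":0,"dz":-3,"wx":0,"wy":0,"wz":0,"claw":5}]'
python3 -c "
from h import *
to(.633,-.257,.102,1.516)"
```

```text
clock: 37.48
position: [0.4169, -0.142, 0.0067]
tool_rot: [3.141, 0.0, 1.514]
force: [0.1, -0.6, 2.2]
grip_width: 0.0126
finger_force: 49.2
clock: 37.98
position: [0.4168, -0.1421, 0.1685]
tool_rot: [3.139, -0.0, 1.514]
force: [-0.6, 0.7, -2.7]
grip_width: 0.0125
finger_force: 49.1
cm dx -10.29 dy 22.22 dz 6.65  wz -0.002 first
```

```bash
python3 -m handwheel '[{"dx":-1.2,"dy":2,"dz":0,"wx":0,"wy":0,"wz":0,"claw":5},{"dx":-2,"dy":4,"dz":0,"wx":0,"wy":0,"wz":0,"claw":5},{"dx":-2,"dy":4.2,"dz":0,"wx":0,"wy":0,"wz":0,"claw":5},{"dx":-2,"dy":4.2,"dz":0,"wx":0,"wy":0,"wz":0,"claw":5},{"dx":-1.6,"dy":4,"dz":0,"wx":0,"wy":0,"wz":0,"claw":5},{"dx":-1.4,"dy":3.8,"dz":0,"wx":0,"wy":0,"wz":0,"claw":5},{"dx":0,"dy":0,"dz":3,"wx":0,"wy":0,"wz":0,"claw":5},{"dx":0,"dy":0,"dz":2.6,"wx":0,"wy":0,"wz":0,"claw":5}]'
python3 -m handwheel '[{"dx":0,"dy":0,"dz":0.6,"wx":0,"wy":0,"wz":0,"claw":5},{"dx":0,"dy":0,"dz":0,"wx":0,"wy":0,"wz":0,"claw":5}]'
python3 -c "
from h import *
to(.633,-.257,.1,1.516)
t=grab('top');m=optics.masks_of('round_pan','top')[0]
P=np.array([at(t,p[::-1],.096)[:2]*1000 for p in np.argwhere(m['region'])],np.float32);print(cv2.minEnclosingCircle(P))"
```

```text
clock: 38.98
position: [0.6321, -0.2565, 0.109]
tool_rot: [-3.141, -0.0, 1.514]
force: [-0.5, -0.9, -2.4]
grip_width: 0.0124
finger_force: 49.3
clock: 39.22
position: [0.6324, -0.2565, 0.1047]
tool_rot: [3.142, 0.0, 1.514]
force: [-0.3, -0.2, -2.6]
grip_width: 0.0123
finger_force: 49.3
cm dx -0.04 dy 0.06 dz 0.47  wz -0.002 first
((615.2835693359375, -248.30389404296875), 56.07341384887695)
```

```bash
python3 -m handwheel '[{"dx":0,"dy":0,"dz":0.3,"wx":0,"wy":0,"wz":0,"claw":5},{"dx":0,"dy":0,"dz":0,"wx":0,"wy":0,"wz":0,"claw":5}]'
python3 -m handwheel '[{"dx":0,"dy":0,"dz":0,"wx":0,"wy":0,"wz":0,"claw":30},{"dx":0,"dy":0,"dz":0,"wx":0,"wy":0,"wz":0,"claw":30},{"dx":0,"dy":0,"dz":0,"wx":0,"wy":0,"wz":0,"claw":30},{"dx":0,"dy":0,"dz":-3,"wx":0,"wy":0,"wz":0,"claw":40},{"dx":0,"dy":0,"dz":-4,"wx":0,"wy":0,"wz":0,"claw":40},{"dx":2,"dy":-4,"dz":0,"wx":0,"wy":0,"wz":0,"claw":40},{"dx":2,"dy":-5,"dz":0,"wx":0,"wy":0,"wz":0,"claw":40},{"dx":2,"dy":-5,"dz":0,"wx":0,"wy":0,"wz":0,"claw":40}]'
python3 -c "
from h import *
to(.409,-.199,.10,1.514);brass()"
```

```text
clock: 39.58
position: [0.6329, -0.2567, 0.1018]
tool_rot: [3.14, 0.0, 1.514]
force: [2.2, -0.2, 3.8]
grip_width: 0.0127
finger_force: 49.8
clock: 40.58
position: [0.4944, -0.1879, 0.1711]
tool_rot: [3.142, -0.0, 1.514]
force: [0.8, -0.7, 0.1]
grip_width: 0.0339
finger_force: 0.0
cm dx -1.59 dy -8.46 dz 7.11  wz -0.000 first
top [(190, [0.658, -0.281]), (125, [0.413, -0.068]), (233, [0.409, -0.2])]
side [(268, [0.725, -0.226]), (212, [0.404, 0.04]), (179, [0.411, -0.071]), (325, [0.406, -0.204]), (360, [0.365, -0.277]), (236, [0.35, -0.33])]
```

```bash
python3 -m handwheel '[{"dx":-0.8,"dy":-4,"dz":1,"wx":0,"wy":0,"wz":0,"claw":40},{"dx":-0.8,"dy":-4.4,"dz":1,"wx":0,"wy":0,"wz":0,"claw":40},{"dx":0,"dy":0,"dz":5,"wx":0,"wy":0,"wz":0,"claw":40},{"dx":0,"dy":0,"dz":0,"wx":0,"wy":0,"wz":0,"claw":40}]'
python3 -c "
from h import *
to(.409,-.200,.005,1.514)"
```

```text
clock: 41.18
position: [0.4098, -0.1995, 0.0997]
tool_rot: [-3.137, -0.001, 1.513]
force: [0.8, 0.2, -0.2]
grip_width: 0.0342
finger_force: 0.0
cm dx -0.05 dy -0.08 dz 9.47  wz -0.001 first
```

```bash
python3 -m handwheel '[{"dx":0,"dy":0,"dz":2,"wx":0,"wy":0,"wz":0,"claw":40},{"dx":0,"dy":0,"dz":3,"wx":0,"wy":0,"wz":0,"claw":40},{"dx":0,"dy":0,"dz":2.8,"wx":0,"wy":0,"wz":0,"claw":40},{"dx":0,"dy":0,"dz":1.5,"wx":0,"wy":0,"wz":0,"claw":40},{"dx":0,"dy":0,"dz":0,"wx":0,"wy":0,"wz":0,"claw":5},{"dx":0,"dy":0,"dz":0,"wx":0,"wy":0,"wz":0,"claw":5},{"dx":0,"dy":0,"dz":0,"wx":0,"wy":0,"wz":0,"claw":5},{"dx":0,"dy":0,"dz":0,"wx":0,"wy":0,"wz":0,"claw":5}]' 50
python3 -m handwheel '[{"dx":0,"dy":0,"dz":-3,"wx":0,"wy":0,"wz":0,"claw":5},{"dx":0,"dy":0,"dz":-5,"wx":0,"wy":0,"wz":0,"claw":5},{"dx":0,"dy":0,"dz":-5,"wx":0,"wy":0,"wz":0,"claw":5},{"dx":0,"dy":0,"dz":-3,"wx":0,"wy":0,"wz":0,"claw":5}]'
python3 -c "
from h import *
to(.633,-.309,.102,1.514)"
```

```text
clock: 42.18
position: [0.4117, -0.1999, 0.0087]
tool_rot: [3.141, 0.0, 1.514]
force: [0.1, 0.5, 0.4]
grip_width: 0.0121
finger_force: 49.0
clock: 42.68
position: [0.4115, -0.1999, 0.1705]
tool_rot: [3.139, 0.0, 1.514]
force: [0.9, -0.7, -2.3]
grip_width: 0.0119
finger_force: 49.0
cm dx -9.63 dy 22.73 dz 6.85  wz -0.000 first
```

```bash
python3 -m handwheel '[{"dx":-1,"dy":2,"dz":0,"wx":0,"wy":0,"wz":0,"claw":5},{"dx":-1.8,"dy":4,"dz":0,"wx":0,"wy":0,"wz":0,"claw":5},{"dx":-1.8,"dy":4.4,"dz":0,"wx":0,"wy":0,"wz":0,"claw":5},{"dx":-1.8,"dy":4.4,"dz":0,"wx":0,"wy":0,"wz":0,"claw":5},{"dx":-1.6,"dy":4.1,"dz":0,"wx":0,"wy":0,"wz":0,"claw":5},{"dx":-1.6,"dy":3.8,"dz":0,"wx":0,"wy":0,"wz":0,"claw":5},{"dx":0,"dy":0,"dz":3,"wx":0,"wy":0,"wz":0,"claw":5},{"dx":0,"dy":0,"dz":2.6,"wx":0,"wy":0,"wz":0,"claw":5}]'
python3 -m handwheel '[{"dx":0,"dy":0,"dz":0.6,"wx":0,"wy":0,"wz":0,"claw":5},{"dx":0,"dy":0,"dz":0.3,"wx":0,"wy":0,"wz":0,"claw":5},{"dx":0,"dy":0,"dz":0,"wx":0,"wy":0,"wz":0,"claw":5}]'
```

```text
clock: 43.68
position: [0.6322, -0.3086, 0.1109]
tool_rot: [-3.141, -0.0, 1.514]
force: [0.7, -1.4, -2.9]
grip_width: 0.0124
finger_force: 49.1
clock: 44.05
position: [0.6327, -0.3088, 0.1042]
tool_rot: [3.14, 0.0, 1.514]
force: [-1.0, -0.6, 0.7]
grip_width: 0.0123
finger_force: 49.5
```

Contact just made; release and go to the third large weight.

```bash
python3 -m handwheel '[{"dx":0,"dy":0,"dz":0,"wx":0,"wy":0,"wz":0,"claw":30},{"dx":0,"dy":0,"dz":0,"wx":0,"wy":0,"wz":0,"claw":30},{"dx":0,"dy":0,"dz":0,"wx":0,"wy":0,"wz":0,"claw":30},{"dx":0,"dy":0,"dz":-3,"wx":0,"wy":0,"wz":0,"claw":40},{"dx":0,"dy":0,"dz":-4,"wx":0,"wy":0,"wz":0,"claw":40},{"dx":0,"dy":-4,"dz":0,"wx":0,"wy":0,"wz":0,"claw":40},{"dx":0,"dy":-5,"dz":0,"wx":0,"wy":0,"wz":0,"claw":40},{"dx":0,"dy":-5,"dz":0,"wx":0,"wy":0,"wz":0,"claw":40}]'
python3 -c "
from h import *
to(.369,-.273,.10,1.514);brass()"
```

```text
clock: 45.05
position: [0.4911, -0.3005, 0.1732]
tool_rot: [3.141, 0.0, 1.514]
force: [0.1, -0.8, 0.5]
grip_width: 0.0338
finger_force: 0.0
cm dx 2.05 dy -12.34 dz 7.32  wz -0.000 first
top [(248, [0.656, -0.285]), (259, [0.652, -0.343]), (125, [0.413, -0.068]), (240, [0.369, -0.273]), (139, [0.354, -0.324])]
side [(272, [0.72, -0.286]), (215, [0.404, 0.04]), (179, [0.411, -0.071]), (360, [0.365, -0.277]), (235, [0.35, -0.33])]
```

```bash
python3 -m handwheel '[{"dx":0.7,"dy":-4,"dz":1,"wx":0,"wy":0,"wz":0,"claw":40},{"dx":0.7,"dy":-4.3,"dz":1,"wx":0,"wy":0,"wz":0,"claw":40},{"dx":0.6,"dy":-4,"dz":1,"wx":0,"wy":0,"wz":0,"claw":40},{"dx":0,"dy":0,"dz":4,"wx":0,"wy":0,"wz":0,"claw":40},{"dx":0,"dy":0,"dz":0,"wx":0,"wy":0,"wz":0,"claw":40}]'
python3 -c "
from h import *
to(.369,-.273,.006,1.514)"
```

```text
clock: 45.78
position: [0.3701, -0.2732, 0.1021]
tool_rot: [-3.139, -0.001, 1.514]
force: [-0.2, -0.3, 0.4]
grip_width: 0.0344
finger_force: 0.0
cm dx 0.01 dy -0.12 dz 9.61  wz -0.000 first
```

```bash
python3 -m handwheel '[{"dx":0,"dy":0,"dz":2,"wx":0,"wy":0,"wz":0,"claw":40},{"dx":0,"dy":0,"dz":3,"wx":0,"wy":0,"wz":0,"claw":40},{"dx":0,"dy":0,"dz":2.8,"wx":0,"wy":0,"wz":0,"claw":40},{"dx":0,"dy":0,"dz":1.7,"wx":0,"wy":0,"wz":0,"claw":40},{"dx":0,"dy":0,"dz":0,"wx":0,"wy":0,"wz":0,"claw":5},{"dx":0,"dy":0,"dz":0,"wx":0,"wy":0,"wz":0,"claw":5},{"dx":0,"dy":0,"dz":0,"wx":0,"wy":0,"wz":0,"claw":5},{"dx":0,"dy":0,"dz":0,"wx":0,"wy":0,"wz":0,"claw":5}]' 50
python3 -m handwheel '[{"dx":0,"dy":0,"dz":-3,"wx":0,"wy":0,"wz":0,"claw":5},{"dx":0,"dy":0,"dz":-5,"wx":0,"wy":0,"wz":0,"claw":5},{"dx":0,"dy":0,"dz":-5,"wx":0,"wy":0,"wz":0,"claw":5},{"dx":0,"dy":0,"dz":-3,"wx":0,"wy":0,"wz":0,"claw":5}]'
python3 -c "
from h import *
to(.581,-.257,.102,1.514)"
```

```text
clock: 46.78
position: [0.3714, -0.2737, 0.0087]
tool_rot: [3.141, 0.0, 1.514]
force: [0.6, 0.7, -1.0]
grip_width: 0.0123
finger_force: 48.9
clock: 47.28
position: [0.3712, -0.2738, 0.1705]
tool_rot: [3.14, 0.001, 1.514]
force: [-0.1, 0.2, -1.9]
grip_width: 0.0123
finger_force: 49.0
cm dx 2.87 dy 20.85 dz 6.85  wz -0.000 first
```

```bash
python3 -m handwheel '[{"dx":0.3,"dy":2,"dz":0,"wx":0,"wy":0,"wz":0,"claw":5},{"dx":0.5,"dy":4,"dz":0,"wx":0,"wy":0,"wz":0,"claw":5},{"dx":0.6,"dy":4,"dz":0,"wx":0,"wy":0,"wz":0,"claw":5},{"dx":0.6,"dy":4,"dz":0,"wx":0,"wy":0,"wz":0,"claw":5},{"dx":0.5,"dy":3.8,"dz":0,"wx":0,"wy":0,"wz":0,"claw":5},{"dx":0.4,"dy":3,"dz":0,"wx":0,"wy":0,"wz":0,"claw":5},{"dx":0,"dy":0,"dz":3,"wx":0,"wy":0,"wz":0,"claw":5},{"dx":0,"dy":0,"dz":2.6,"wx":0,"wy":0,"wz":0,"claw":5}]'
python3 -m handwheel '[{"dx":0,"dy":0,"dz":0.7,"wx":0,"wy":0,"wz":0,"claw":5},{"dx":0,"dy":0,"dz":0.3,"wx":0,"wy":0,"wz":0,"claw":5},{"dx":0,"dy":0,"dz":0,"wx":0,"wy":0,"wz":0,"claw":5}]'
```

```text
clock: 48.28
position: [0.5805, -0.2556, 0.1095]
tool_rot: [-3.14, -0.001, 1.515]
force: [0.5, -0.1, -1.5]
grip_width: 0.0122
finger_force: 49.1
clock: 48.65
position: [0.5806, -0.2566, 0.1026]
tool_rot: [3.141, 0.0, 1.514]
force: [-0.5, 0.9, -0.6]
grip_width: 0.0122
finger_force: 49.2
```

```bash
python3 -m handwheel '[{"dx":0,"dy":0,"dz":0.3,"wx":0,"wy":0,"wz":0,"claw":5},{"dx":0,"dy":0,"dz":0,"wx":0,"wy":0,"wz":0,"claw":30},{"dx":0,"dy":0,"dz":0,"wx":0,"wy":0,"wz":0,"claw":30},{"dx":0,"dy":0,"dz":0,"wx":0,"wy":0,"wz":0,"claw":30},{"dx":0,"dy":0,"dz":-3,"wx":0,"wy":0,"wz":0,"claw":40},{"dx":0,"dy":0,"dz":-4,"wx":0,"wy":0,"wz":0,"claw":40},{"dx":-1,"dy":-5,"dz":0,"wx":0,"wy":0,"wz":0,"claw":40},{"dx":-1,"dy":-5,"dz":0,"wx":0,"wy":0,"wz":0,"claw":40}]'
python3 -m handwheel '[{"dx":-1,"dy":-5,"dz":0,"wx":0,"wy":0,"wz":0,"claw":40},{"dx":0,"dy":0,"dz":0,"wx":0,"wy":0,"wz":0,"claw":40},{"dx":0,"dy":0,"dz":0,"wx":0,"wy":0,"wz":0,"claw":40},{"dx":0,"dy":0,"dz":0,"wx":0,"wy":0,"wz":0,"claw":40},{"dx":0,"dy":0,"dz":0,"wx":0,"wy":0,"wz":0,"claw":40},{"dx":0,"dy":0,"dz":0,"wx":0,"wy":0,"wz":0,"claw":40}]'
python3 -c "
from h import *
t,f=brass()
cv2.imwrite('pics/side_w.png',f['frame']);cv2.imwrite('pics/top_w.png',t['frame'])
a=cv2.imread('pics/side0.png')[:,:,::-1]
g0=cv2.cvtColor(cv2.imread('pics/side0.png'),6).astype(float);g1=cv2.cvtColor(f['frame'],6).astype(float)
def edge(g,u,v0,v1):
    c=g[v0:v1,u-1:u+2].mean(1);h=(c.max()+c.min())/2;d=np.abs(np.diff(c));i=np.argmax(d);w=d[max(0,i-2):i+3];return v0+(w*np.arange(max(0,i-2),max(0,i-2)+len(w))).sum()/w.sum()
print('round lower rim',[(u,round(edge(g0,u,255,290),1),round(edge(g1,u,255,290),1)) for u in(445,455,465,475)])
print('round right rim',[(u,round(edge(g0,u,225,255),1),round(edge(g1,u,225,255),1)) for u in(484,488)])
print('sq front',[(u,round(edge(g0,u,195,245),1),round(edge(g1,u,195,245),1)) for u in(350,360,370,380,390)])
print('dvdz',[px(f,[.607,-.33,z]).round(1).tolist() for z in(.08,.09)])
A=cv2.resize(np.hstack([cv2.imread('pics/side0.png')[165:285,335:500],f['frame'][165:285,335:500]]),(792,288),interpolation=3)
B=cv2.resize(np.hstack([cv2.imread('pics/top0.png')[120:195,335:505],t['frame'][120:195,335:505]]),(792,175),interpolation=3)
cv2.imwrite('pics/lvl.png',np.vstack([A,B]))"
```

```text
clock: 49.65
position: [0.4781, -0.271, 0.1694]
tool_rot: [3.141, 0.0, 1.514]
force: [0.1, -0.4, -0.0]
grip_width: 0.0341
finger_force: 0.0
clock: 50.4
position: [0.429, -0.2779, 0.169]
tool_rot: [-3.141, 0.0, 1.514]
force: [0.6, -0.4, -0.2]
grip_width: 0.0338
finger_force: 0.0
top [(245, [0.653, -0.282]), (252, [0.65, -0.339]), (246, [0.593, -0.282]), (126, [0.413, -0.068]), (139, [0.354, -0.324])]
side [(526, [0.68, -0.231]), (265, [0.709, -0.289]), (215, [0.404, 0.04]), (179, [0.411, -0.071]), (235, [0.35, -0.33])]
round lower rim [(445, np.float64(268.9), np.float64(266.8)), (455, np.float64(273.9), np.float64(272.0)), (465, np.float64(276.2), np.float64(274.4)), (475, np.float64(276.1), np.float64(274.5))]
round right rim [(484, np.float64(239.7), np.float64(235.9)), (488, np.float64(243.5), np.float64(241.1))]
sq front [(350, np.float64(208.4), np.float64(198.9)), (360, np.float64(214.5), np.float64(217.2)), (370, np.float64(221.0), np.float64(212.4)), (380, np.float64(227.1), np.float64(229.5)), (390, np.float64(229.0), np.float64(231.1))]
dvdz [[480.4, 263.6], [481.5, 260.7]]
```

The pans have moved by about 2 px from level, so the square side is about +0.06 rad, roughly 100 g heavy. One small weight goes on top, the one at (.354,−.325).

```bash
python3 -c "
from h import *
to(.354,-.325,.09,1.514)"
python3 -m handwheel '[{"dx":-2.5,"dy":-3.5,"dz":2,"wx":0,"wy":0,"wz":0,"claw":40},{"dx":-2.5,"dy":-3.5,"dz":2,"wx":0,"wy":0,"wz":0,"claw":40},{"dx":0,"dy":0,"dz":4,"wx":0,"wy":0,"wz":0,"claw":40},{"dx":0,"dy":0,"dz":0,"wx":0,"wy":0,"wz":0,"claw":40}]'
python3 -c "
from h import *
to(.354,-.325,.002,1.514)"
```

```text
cm dx -5.13 dy -7.21 dz 7.91  wz -0.000 first
clock: 51.0
position: [0.3548, -0.3233, 0.0877]
tool_rot: [-3.138, -0.002, 1.513]
force: [-0.1, 0.8, 0.7]
grip_width: 0.0344
finger_force: 0.0
cm dx -0.18 dy -0.07 dz 8.57  wz -0.001 first
```

```bash
python3 -m handwheel '[{"dx":-0.1,"dy":-0.1,"dz":2,"wx":0,"wy":0,"wz":0,"claw":40},{"dx":0,"dy":0,"dz":3,"wx":0,"wy":0,"wz":0,"claw":40},{"dx":0,"dy":0,"dz":2.4,"wx":0,"wy":0,"wz":0,"claw":40},{"dx":0,"dy":0,"dz":1,"wx":0,"wy":0,"wz":0,"claw":40},{"dx":0,"dy":0,"dz":0,"wx":0,"wy":0,"wz":0,"claw":5},{"dx":0,"dy":0,"dz":0,"wx":0,"wy":0,"wz":0,"claw":5},{"dx":0,"dy":0,"dz":0,"wx":0,"wy":0,"wz":0,"claw":5},{"dx":0,"dy":0,"dz":0,"wx":0,"wy":0,"wz":0,"claw":5}]' 50
python3 -m handwheel '[{"dx":0,"dy":0,"dz":-3,"wx":0,"wy":0,"wz":0,"claw":5},{"dx":0,"dy":0,"dz":-5,"wx":0,"wy":0,"wz":0,"claw":5},{"dx":0,"dy":0,"dz":-5,"wx":0,"wy":0,"wz":0,"claw":5},{"dx":0,"dy":0,"dz":-3,"wx":0,"wy":0,"wz":0,"claw":5}]'
python3 -c "
from h import *
to(.581,-.309,.093,1.514)"
```

```text
clock: 52.0
position: [0.3553, -0.3251, 0.0058]
tool_rot: [3.141, 0.001, 1.514]
force: [-1.2, 0.9, 8.2]
grip_width: 0.0094
finger_force: 49.9
clock: 52.5
position: [0.3553, -0.3251, 0.1676]
tool_rot: [3.14, 0.001, 1.514]
force: [0.5, 0.9, -1.7]
grip_width: 0.0092
finger_force: 48.8
cm dx 2.88 dy 22.44 dz 7.46  wz -0.000 first
```

```bash
python3 -m handwheel '[{"dx":0.3,"dy":2.2,"dz":0,"wx":0,"wy":0,"wz":0,"claw":5},{"dx":0.5,"dy":4.3,"dz":0,"wx":0,"wy":0,"wz":0,"claw":5},{"dx":0.6,"dy":4.4,"dz":0,"wx":0,"wy":0,"wz":0,"claw":5},{"dx":0.6,"dy":4.4,"dz":0,"wx":0,"wy":0,"wz":0,"claw":5},{"dx":0.5,"dy":4.1,"dz":0,"wx":0,"wy":0,"wz":0,"claw":5},{"dx":0.4,"dy":3,"dz":0,"wx":0,"wy":0,"wz":0,"claw":5},{"dx":0,"dy":0,"dz":4,"wx":0,"wy":0,"wz":0,"claw":5},{"dx":0,"dy":0,"dz":2.6,"wx":0,"wy":0,"wz":0,"claw":5}]'
python3 -m handwheel '[{"dx":0,"dy":0,"dz":0.5,"wx":0,"wy":0,"wz":0,"claw":5},{"dx":0,"dy":0,"dz":0.3,"wx":0,"wy":0,"wz":0,"claw":5},{"dx":0,"dy":0,"dz":0,"wx":0,"wy":0,"wz":0,"claw":5}]'
```

```text
clock: 53.5
position: [0.5804, -0.3073, 0.0959]
tool_rot: [-3.139, -0.001, 1.515]
force: [-0.0, 0.2, -1.1]
grip_width: 0.009
finger_force: 48.9
clock: 53.88
position: [0.5807, -0.3087, 0.0918]
tool_rot: [3.141, 0.0, 1.514]
force: [-0.2, 0.3, -0.0]
grip_width: 0.0094
finger_force: 48.9
```

Contact; release, retreat, wait for the beam to settle and check.

```bash
python3 -m handwheel '[{"dx":0,"dy":0,"dz":0.1,"wx":0,"wy":0,"wz":0,"claw":30},{"dx":0,"dy":0,"dz":0,"wx":0,"wy":0,"wz":0,"claw":30},{"dx":0,"dy":0,"dz":0,"wx":0,"wy":0,"wz":0,"claw":30},{"dx":0,"dy":0,"dz":-3,"wx":0,"wy":0,"wz":0,"claw":30},{"dx":0,"dy":0,"dz":-5,"wx":0,"wy":0,"wz":0,"claw":30},{"dx":-1,"dy":-5,"dz":0,"wx":0,"wy":0,"wz":0,"claw":40},{"dx":-1,"dy":-5,"dz":0,"wx":0,"wy":0,"wz":0,"claw":40},{"dx":-1,"dy":-5,"dz":0,"wx":0,"wy":0,"wz":0,"claw":40}]'
python3 -m handwheel '[{"dx":0,"dy":-3,"dz":0,"wx":0,"wy":0,"wz":0,"claw":40},{"dx":0,"dy":0,"dz":0,"wx":0,"wy":0,"wz":0,"claw":40},{"dx":0,"dy":0,"dz":0,"wx":0,"wy":0,"wz":0,"claw":40},{"dx":0,"dy":0,"dz":0,"wx":0,"wy":0,"wz":0,"claw":40},{"dx":0,"dy":0,"dz":0,"wx":0,"wy":0,"wz":0,"claw":40},{"dx":0,"dy":0,"dz":0,"wx":0,"wy":0,"wz":0,"claw":40},{"dx":0,"dy":0,"dz":0,"wx":0,"wy":0,"wz":0,"claw":40},{"dx":0,"dy":0,"dz":0,"wx":0,"wy":0,"wz":0,"claw":40}]'
python3 -c "
from h import *
t,f=brass()
g0=cv2.cvtColor(cv2.imread('pics/side0.png'),6).astype(float);g1=cv2.cvtColor(f['frame'],6).astype(float)
def edge(g,u,v0,v1):
    c=g[v0:v1,u-1:u+2].mean(1);d=np.abs(np.diff(c));i=np.argmax(d);k=max(0,i-2);w=d[k:i+3];return round(v0+(w*np.arange(k,k+len(w))).sum()/w.sum(),1)
print('round',[(u,edge(g0,u,255,290),edge(g1,u,255,290)) for u in(445,455,465,475)])
print('sq',[(u,edge(g0,u,205,245),edge(g1,u,205,245)) for u in(360,370,380,390)])
A=cv2.resize(np.hstack([cv2.imread('pics/side0.png')[165:285,335:500],f['frame'][165:285,335:500]]),(792,288),interpolation=3)
B=cv2.resize(f['frame'][120:290,190:510],(560,297),interpolation=3)
C=np.zeros((297,792,3),np.uint8);C[:,:560]=B
cv2.imwrite('pics/fin.png',np.vstack([A,C]))"
```

```text
clock: 54.88
position: [0.4272, -0.3301, 0.1704]
tool_rot: [3.141, 0.0, 1.514]
force: [0.3, -1.0, 0.3]
grip_width: 0.0341
finger_force: 0.0
clock: 55.88
position: [0.3989, -0.3283, 0.1702]
tool_rot: [3.142, 0.0, 1.514]
force: [0.3, -0.2, 1.1]
grip_width: 0.0343
finger_force: 0.0
top [(235, [0.652, -0.28]), (246, [0.648, -0.336]), (237, [0.592, -0.28]), (138, [0.593, -0.338]), (125, [0.413, -0.068])]
side [(215, [0.404, 0.04]), (411, [0.678, -0.293]), (179, [0.411, -0.071])]
round [(445, np.float64(268.9), np.float64(282.0)), (455, np.float64(273.9), np.float64(268.9)), (465, np.float64(276.2), np.float64(276.5)), (475, np.float64(276.1), np.float64(276.3))]
sq [(360, np.float64(214.5), np.float64(215.2)), (370, np.float64(221.0), np.float64(221.2)), (380, np.float64(227.1), np.float64(227.4)), (390, np.float64(229.0), np.float64(229.6))]
```

View pics/fin.png

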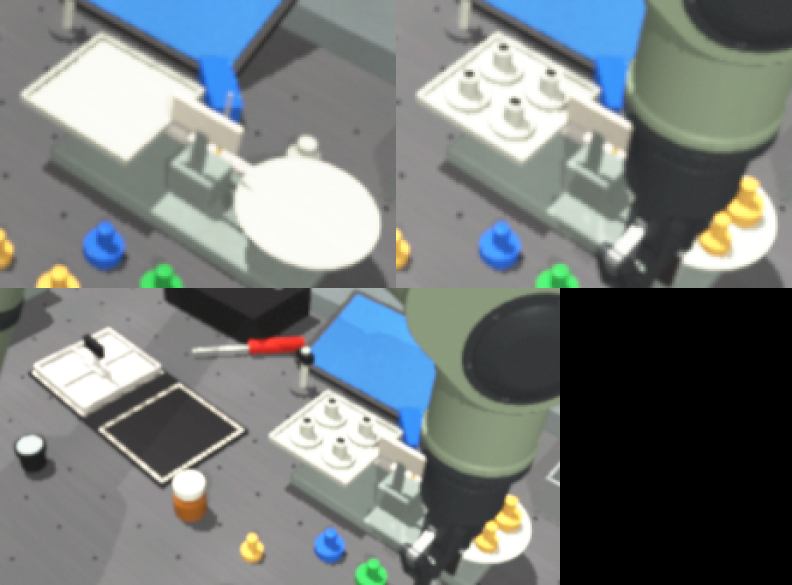

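The picture shows four blanks flat on the pan, the carrier on the microscope mark and brass weights on the round pan. The measured pan edges are within about 0.3–0.5 px of level (about 0.01 rad), and the arm is clear of everything. Handing in.

```bash
python3 -c "
from workcell import job_done
print(job_done())"
```

```text
the job is handed in; nothing more can be done
None
```

The job is handed in; no verdict came back. All four blanks stand on the square pan, three 200 g weights and one 100 g weight on the round pan hold the beam within about 0.01 rad of level, and the empty carrier is back on the microscope mark.

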